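Scoop stoppers from the tray onto the scale

ROBOT

A 6-joint arm with a two-finger parallel gripper is mounted at the origin on the work surface. World frame = base frame: x ahead of the robot, y to its left, z up, the work surface at z = 0. Lengths are in mm, angles in rad, forces in N, time in s.
With the tool pointing down it reaches from about 300 to 1000 mm from the base axis. Payload 5.1 kg.
Tool frame: the origin (TCP) lies midway between the tips of the shut fingers; the grasp point (between the pads) lies 19 mm behind it; z points along the fingers, y is the line along which they close (so a half turn about z gives the same grasp; the last joint's range is limited). The gripper opens to 95 mm and grips with 3 to 60 N. Pads are 20 mm wide; open, the fingers measure 119 mm over their backs; the gripper's body (75 mm by 180 mm) begins 59 mm behind the grasp point.
Start: joints at [-1.296, 0.124, 1.65, -0, 1.367, -0.083], TCP at [227.607, -608.835, 214.656] pointing down, gripper open.
Joint ranges: [-2.61, 2.61], [-1.02, 2.33], [0.03, 2.71], [-1.35, 4.49], [0.32, 2.68], [-2.91, 2.91]. Speed limits (rad/s): [2.57, 2.57, 3.14, 3.14, 3.14, 3.14].

INTERFACE

Orientations are given as a unit quaternion [w, x, y, z].
In Python, from bench import robot gives the robot as it stands.
- The arm moves only by the shell command python3 -m inch 'ROWS'. ROWS is text: rows parted by semicolons, each of 5 numbers parted by spaces: the closure in counts, from 0 (fully open) to 255 (shut), then the shift along the tool's x, y, z in cm, then the turn about the tool's z in degrees. In form: gripper dx dy dz turn; .... A call has 1 to 12 rows; each row shifts and turns the commanded pose from where the row before left it, along the tool's axes as they then stand; what a row does not reach is not made up. A row lasts 1/10 s, in which the tool goes at most 50 mm and 8.59 degrees, less where a joint would pass 70% of its speed; a pose out of reach is approached as far as the arm can. A call with a gripper value outside its range is refused whole. The fingers move at their own pace and stop on an object; the grip force is fixed at half the most. Time passes only in rows, so rows that do not move let the fingers close. It gives the time, the measured TCP pose, the force, the opening and the grip force at its end, in the units of the state.
- robot.state(): the state, without advancing time (a new reading comes with each control period).
- robot.camera(name): name is "scene" or "top" or "wrist"; returns a dict with "image" (420x560x3 uint8, blue, green, red), "fx", "fy", "cx", "cy" (pixels), "position" and "attitude" of the camera in the world; the wrist camera has in their place "mount" (4x4, takes a point from camera to tool coordinates, whose origin is the TCP and whose axes are the flange's). Camera axes: x right, y up, looking along -z (the intrinsics and any distortion apply to the point x, -y, -z); pixel columns grow to the right and rows downward; lengths in mm; the calibration is good to about 2 mm. A picture is of the moment at which its call begins: read the wrist's pose just before it. There is no depth.
- robot.hand_in(): hands the job in; it is judged then, once.
The state is a dict: "time": time; "joint_positions": joint angles; "joint_velocities": joint speeds; "joint_torque": joint torques, N m; "ee_pos": TCP position; "ee_rot": TCP orientation; "contact_force": force on the tool from outside, world axes, zero at the start; "moment": the same for the moment, N m; "gripper_width": finger opening in mm; "grip_force": force on a finger pad.
Only numpy, scipy, OpenCV 4.12 (cv2) and the standard library are available. Lean on these libraries where they do the work, as an engineer would, in place of code of your own. Each camera call takes 0.05 s, during which the arm holds its last target. There are 200 camera calls.

TASK

With the hand scoop, scoop up stoppers from the perforated tray and tip at least three of them into the pan of the scale, leaving every stopper either in the pan or in the tray. Then stand the scoop, empty and the right way up, back on the middle of the white mat and let go. Never touch a stopper with the gripper, and do not shift or knock over the bottles, the jar, the carton or the radio.

Things in the scene. Friction and masses are not known exactly. Their poses are not given: they have to be found in the camera images.
- scoop_grip (a point): steel hand scoop, about 250 g, loose, standing on its flat underside on the white mat. Point: centre of its black handle bar, 105 mm above the underside. x points forward to the open mouth, z up. The bar (24 mm wide along y, 24 mm high) reaches from 67 mm behind to 38 mm ahead of the point, over the bowl, carried by a post at its rear end (x -67 to -55 mm); pinch it across y
- scoop_bowl (a point): middle of the scoop's bowl, on its floor, 5 mm ahead of and 103 mm below the handle point; same axes. Floor 2 mm thick (front 20 mm: 1 mm), 110 mm wide (106 mm inside), from 60 mm behind to 65 mm ahead of the point: straight open front edge. Rear and side walls 40 mm high; the sides 20 mm high from 20 to 35 mm ahead, absent further on. Stoppers slide on it past about 25 degrees of tilt
- plug1_mid (a point): grey hard plastic tapered stopper, 36 mm tall, 18 mm wide at the bevelled foot (bevel 5 mm high), 38 mm wide at the top, about 18 g, loose, standing at the start on its narrow foot on the floor of the perforated tray, in the half of it that is nearer the robot; six alike. Point: its centre, half-way up its own axis z
- plug2_mid (a point): grey hard plastic tapered stopper, 36 mm tall, 18 mm wide at the bevelled foot (bevel 5 mm high), 38 mm wide at the top, about 18 g, loose, standing at the start on its narrow foot on the floor of the perforated tray, in the half of it that is nearer the robot; six alike. Point: its centre, half-way up its own axis z
- plug3_mid (a point): grey hard plastic tapered stopper, 36 mm tall, 18 mm wide at the bevelled foot (bevel 5 mm high), 38 mm wide at the top, about 18 g, loose, standing at the start on its narrow foot on the floor of the perforated tray, in the half of it that is nearer the robot; six alike. Point: its centre, half-way up its own axis z
- plug4_mid (a point): grey hard plastic tapered stopper, 36 mm tall, 18 mm wide at the bevelled foot (bevel 5 mm high), 38 mm wide at the top, about 18 g, loose, standing at the start on its narrow foot on the floor of the perforated tray, in the half of it that is nearer the robot; six alike. Point: its centre, half-way up its own axis z
- plug5_mid (a point): grey hard plastic tapered stopper, 36 mm tall, 18 mm wide at the bevelled foot (bevel 5 mm high), 38 mm wide at the top, about 18 g, loose, standing at the start on its narrow foot on the floor of the perforated tray, in the half of it that is nearer the robot; six alike. Point: its centre, half-way up its own axis z
- plug6_mid (a point): grey hard plastic tapered stopper, 36 mm tall, 18 mm wide at the bevelled foot (bevel 5 mm high), 38 mm wide at the top, about 18 g, loose, standing at the start on its narrow foot on the floor of the perforated tray, in the half of it that is nearer the robot; six alike. Point: its centre, half-way up its own axis z
- tray_floor (a point): perforated stainless tray, fixed; outside 306 mm along its x by 181 mm along its y by 85 mm high, walls and floor 3 mm thick. Point: centre of the inner floor, 3 mm above the bench. Its x axis points roughly away from the robot (within 0.2 rad), z up. It may stand left or right. At the start stoppers have centres between x = -130 and -15 mm; from x = +5 to +150 mm the tray is empty
- pan_floor (a point): bench scale with a round steel pan on top, fixed; the pan does not give way. Point: centre of the pan's inner floor, 40 mm above the bench, z up. The pan is 190 mm across outside, wall 3 mm thick; its rim is 45 mm above this point, 85 mm above the bench. A low grey console 22 mm high reaches out to 137 mm on its -x side, towards the robot. It stands on the side of the bench where the tray is not
- mat_top (a point): white square mat, 170 x 170 mm, 3 mm thick, fixed, on the bench in front of the robot. Point: centre of its top, axes along its sides, z up
- bottle1_mid (a point): amber bottle, 54 mm in diameter, 110 mm tall, loose bystander, upright. Point: its centre
- bottle2_mid (a point): amber bottle, 54 mm in diameter, 110 mm tall, loose bystander, upright. Point: its centre
- jar_mid (a point): white jar, 56 mm in diameter, 85 mm tall, loose bystander, upright. Point: its centre
- carton_mid (a point): small carton, 70 x 100 x 50 mm high, loose bystander at the far side. Point: its centre
- radio_mid (a point): hand radio standing upright, 35 x 60 x 110 mm high with an aerial to 190 mm, loose bystander at the far side. Point: centre of its case
- lens: magnifier stand, fixed, 265 mm tall, round foot 100 mm across, thin post; the lens arm reaches up to 130 mm along its x axis (away from the robot). Point: centre of its foot on the bench
Things that resemble listed ones, but are neither listed nor needed, are in the scene too. What is shaped like the part that bears plug1_mid but brown or purple is not meant.

How it is judged (in metres and radians):
On the way, in this order (a step that is already met when the one before it is completed fails the run):
1. the scoop is lifted above the tray's walls with at least one stopper in its bowl (height (world z) of scoop_grip above 0.2 m and distance between any of plug1_mid, plug2_mid, plug3_mid, plug4_mid, plug5_mid, plug6_mid and scoop_bowl below 0.065 m), for 0.2 s.
2. at least three stoppers are in the scale's pan ((distance between each of plug1_mid, plug2_mid, plug3_mid and pan_floor below 0.1 m or ((distance between each of plug1_mid, plug2_mid and pan_floor below 0.1 m or distance between each of plug1_mid, plug3_mid and pan_floor below 0.1 m or distance between each of plug2_mid, plug3_mid and pan_floor below 0.1 m) and distance between any of plug4_mid, plug5_mid, plug6_mid and pan_floor below 0.1 m) or (distance between any of plug1_mid, plug2_mid, plug3_mid and pan_floor below 0.1 m and (distance between each of plug4_mid, plug5_mid and pan_floor below 0.1 m or distance between each of plug4_mid, plug6_mid and pan_floor below 0.1 m or distance between each of plug5_mid, plug6_mid and pan_floor below 0.1 m)) or distance between each of plug4_mid, plug5_mid, plug6_mid and pan_floor below 0.1 m)), for 0.3 s.
At the end, for the whole second after the job is handed in: at least three stoppers are in the pan (centres within 100 mm of the middle of its floor), the rest there or within the walls of the tray; the scoop stands upright (within 0.1 rad) on the mat, handle centre within 70 mm of the middle of the mat along each side ((distance between each of plug1_mid, plug2_mid, plug3_mid and pan_floor below 0.1 m or ((distance between each of plug1_mid, plug2_mid and pan_floor below 0.1 m or distance between each of plug1_mid, plug3_mid and pan_floor below 0.1 m or distance between each of plug2_mid, plug3_mid and pan_floor below 0.1 m) and distance between any of plug4_mid, plug5_mid, plug6_mid and pan_floor below 0.1 m) or (distance between any of plug1_mid, plug2_mid, plug3_mid and pan_floor below 0.1 m and (distance between each of plug4_mid, plug5_mid and pan_floor below 0.1 m or distance between each of plug4_mid, plug6_mid and pan_floor below 0.1 m or distance between each of plug5_mid, plug6_mid and pan_floor below 0.1 m)) or distance between each of plug4_mid, plug5_mid, plug6_mid and pan_floor below 0.1 m) and (distance between plug1_mid and pan_floor below 0.1 m or (x of plug1_mid in the frame of tray_floor between -0.151 and 0.151 m and y of plug1_mid in the frame of tray_floor between -0.0885 and 0.0885 m)) and (distance between plug2_mid and pan_floor below 0.1 m or (x of plug2_mid in the frame of tray_floor between -0.151 and 0.151 m and y of plug2_mid in the frame of tray_floor between -0.0885 and 0.0885 m)) and (distance between plug3_mid and pan_floor below 0.1 m or (x of plug3_mid in the frame of tray_floor between -0.151 and 0.151 m and y of plug3_mid in the frame of tray_floor between -0.0885 and 0.0885 m)) and (distance between plug4_mid and pan_floor below 0.1 m or (x of plug4_mid in the frame of tray_floor between -0.151 and 0.151 m and y of plug4_mid in the frame of tray_floor between -0.0885 and 0.0885 m)) and (distance between plug5_mid and pan_floor below 0.1 m or (x of plug5_mid in the frame of tray_floor between -0.151 and 0.151 m and y of plug5_mid in the frame of tray_floor between -0.0885 and 0.0885 m)) and (distance between plug6_mid and pan_floor below 0.1 m or (x of plug6_mid in the frame of tray_floor between -0.151 and 0.151 m and y of plug6_mid in the frame of tray_floor between -0.0885 and 0.0885 m)) and x of scoop_grip in the frame of mat_top between -0.07 and 0.07 m and y of scoop_grip in the frame of mat_top between -0.07 and 0.07 m and z of scoop_grip in the frame of mat_top between 0.095 and 0.115 m and angle between scoop_grip's own z axis and vertical below 0.1 rad); the robot touches nothing.
It fails at once if a stopper is touched by the gripper (contact force between the fingers and plug1 above 0.3 N or contact force between the fingers and plug2 above 0.3 N or contact force between the fingers and plug3 above 0.3 N or contact force between the fingers and plug4 above 0.3 N or contact force between the fingers and plug5 above 0.3 N or contact force between the fingers and plug6 above 0.3 N).
It fails at once if a bottle, the jar, the carton or the radio is shifted by more than 30 mm or tipped ((distance of bottle1_mid from where it was at the start of the episode above 0.03 m or angle between bottle1_mid's own z axis and vertical above 0.4 rad) or (distance of bottle2_mid from where it was at the start of the episode above 0.03 m or angle between bottle2_mid's own z axis and vertical above 0.4 rad) or (distance of jar_mid from where it was at the start of the episode above 0.03 m or angle between jar_mid's own z axis and vertical above 0.4 rad) or (distance of carton_mid from where it was at the start of the episode above 0.03 m or angle between carton_mid's own z axis and vertical above 0.4 rad) or (distance of radio_mid from where it was at the start of the episode above 0.03 m or angle between radio_mid's own z axis and vertical above 0.4 rad)).
It also fails if it takes over 72 s, if anything falls off the work surface, if the arm or the gripper's body presses on something with over 40 N, if the wrist force passes 120 N, or if a joint passes its speed limit or range.

## Working session

There is one attempt and no reset: what is moved stays moved. The work goes in short steps, Python scripts to look and compute and a shell command to move; the robot and the scene stay as the last step left them, time stands still between calls to the robot, and variables do not carry over. Pictures are saved under pics/ and viewed, at most 10 in all, crops included, and the job is handed in when it is done.

```bash
ls; mkdir -p pics
python3 - <<'E'
from bench import robot
import cv2,json
s=robot.state();print(s)
for n in("scene","top"):
    c=robot.camera(n);cv2.imwrite(f"pics/{n}0.png",c["image"]);print(n,{k:v for k,v in c.items() if k!="image"})
E
```

```text
pics
{'time': 0.0, 'joint_positions': array([-1.29557854e+00,  1.24445331e-01,  1.65165401e+00, -3.98242137e-05,
        1.36747905e+00, -8.26096907e-02]), 'joint_velocities': array([-7.56912927e-04,  4.57274639e-04,  1.95239735e-06, -5.73438394e-04,
       -1.16259631e-03, -1.82853970e-03]), 'joint_torque': array([-1.48021223e-03, -4.17602241e+01, -3.59934819e+01,  7.73489359e-02,
        4.92736779e-02, -1.56319165e-04]), 'ee_pos': array([ 227.44026563, -608.23628772,  213.43754331]), 'ee_rot': array([-9.86388628e-04,  9.84036381e-01,  1.77964642e-01, -1.14876705e-04]), 'contact_force': array([-0.84538626,  0.58383271, -0.17604875]), 'moment': array([0.0055695 , 0.04156611, 0.01486659]), 'grip_force': 0.0, 'gripper_width': 95.05532859943169}
scene {'fx': 437.1266109907958, 'fy': 437.1266109907958, 'cx': 280.2707748410223, 'cy': 216.28446673092228, 'position': array([1026.64451306,  -61.3123244 ,  947.33459098]), 'attitude': array([0.70534241, 0.19207746, 0.17412175, 0.6597575 ])}
top {'fx': 423.2365288727744, 'fy': 423.2365288727744, 'cx': 274.81664902381965, 'cy': 208.4350517337841, 'position': array([ 336.5473826 ,   -3.64947236, 1138.80207708]), 'attitude': array([-0.69766636, -0.06018306,  0.06781712,  0.710662  ])}
```

View pics/top0.png

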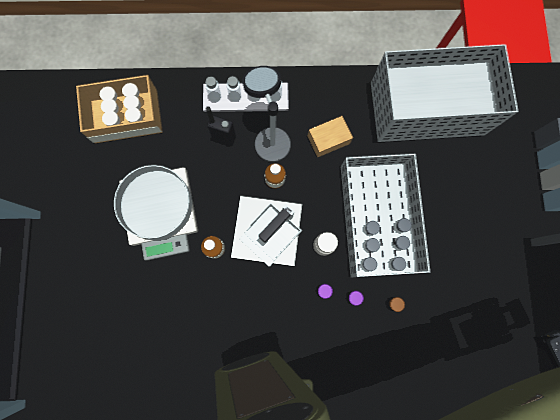

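View pics/scene0.png

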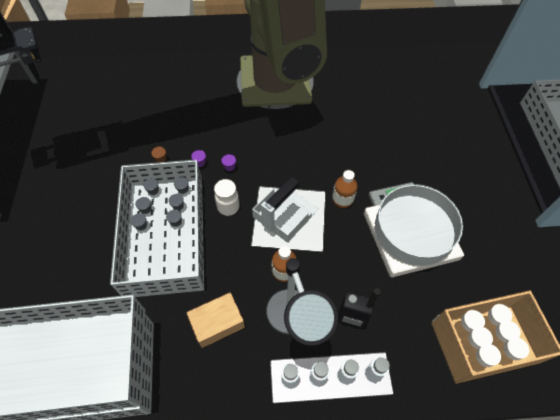

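The top view shows:
- the stopper tray centred at (385,215), with six grey stoppers at (371,228), (403,225), (371,244), (402,243), (369,264) and (399,264)
- the mat and scoop at (268,230), and the pan at (153,203)
- bottles at (275,175) and (212,246), the jar at (326,243) and the lens foot at (272,144)
- lookalikes: purple stoppers at (325,291) and (356,298), a brown one at (397,304), grey knobs on the rack at (211,82), and a larger empty tray at (445,92)

I choose the six grey stoppers in the small tray. Next I'll crop the scoop and measure.

```bash
cat > h.py <<'E'
from bench import robot
import numpy as np,cv2
from scipy.spatial.transform import Rotation as R
def cam(n):
    if n=="wrist": s=robot.state()
    c=robot.camera(n)
    if n=="wrist":
        q=s["ee_rot"];T=np.eye(4);T[:3,:3]=R.from_quat([*q[1:],q[0]]).as_matrix();T[:3,3]=s["ee_pos"]
        M=T@c["mount"];c["P"],c["A"]=M[:3,3],M[:3,:3]
    else:
        q=c["attitude"];c["A"]=R.from_quat([*q[1:],q[0]]).as_matrix();c["P"]=np.array(c["position"])
    return c
def pl(c,u,v,z):
    d=c["A"]@np.array([(u-c["cx"])/c["fx"],-(v-c["cy"])/c["fy"],-1]);return c["P"]+d*(z-c["P"][2])/d[2]
def px(c,p):
    q=c["A"].T@(np.array(p)-c["P"]);return np.array([c["cx"]-c["fx"]*q[0]/q[2],c["cy"]+c["fy"]*q[1]/q[2]])
E
python3 - <<'E'
from h import *
t=cam("top");s=cam("scene")
a=cv2.resize(t["image"][190:275,225:310],(400,400),interpolation=cv2.INTER_CUBIC)
b=cv2.resize(s["image"][165:260,240:335],(400,400),interpolation=cv2.INTER_CUBIC)
cv2.imwrite("pics/scoop.png",np.hstack([a,b]))
f=lambda n,u,v,z:print(n,pl(t,u,v,z)[:2].round())
for p in((238,197),(302,205),(296,266),(232,259)):f("mat",*p,3)
for p in((371,228),(403,225),(371,244),(402,243),(369,264),(399,264)):f("plug",*p,39)
for p in((342,158),(416,154),(430,271),(350,276)):f("tray rim",*p,85)
f("pan rim c",152,202,85)
for n,p in dict(b1=(275,168),b2=(209,244)).items():f(n,*p,110)
f("jar",326,241,85);f("lensfoot",272,144,5);f("lens",262,80,260);f("bag",110,100,60)
E
```

```text
mat [578.  82.]
mat [553. -92.]
mat [388. -71.]
mat [410.  99.]
plug [ 481. -269.]
plug [ 488. -354.]
plug [ 439. -266.]
plug [ 440. -348.]
plug [ 388. -258.]
plug [ 386. -336.]
tray rim [ 659. -194.]
tray rim [ 667. -387.]
tray rim [ 366. -398.]
tray rim [ 357. -199.]
pan rim c [552. 294.]
b1 [628. -19.]
b2 [440. 145.]
jar [ 445. -143.]
lensfoot [728. -14.]
lens [790.   8.]
bag [841. 423.]
```

View pics/scoop.png

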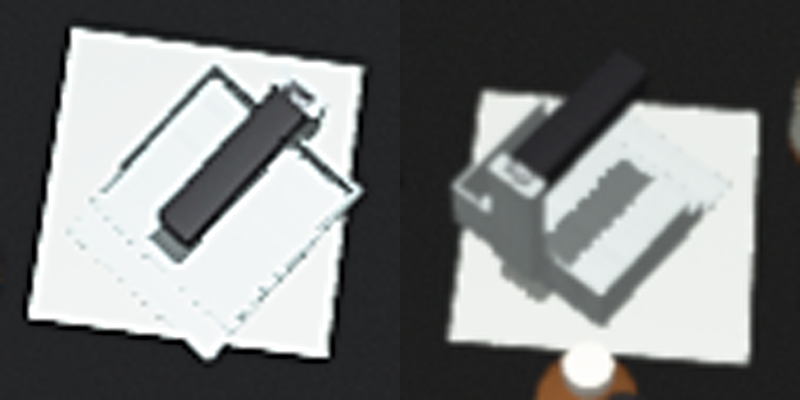

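The crop shows the mouth pointing down-left in the top view (robot −x, +y). The handle bar runs from its rear at about (290,210) to its front at (263,238).

Run:
```python
from h import *
t=cam("top");s=cam("scene")
f=lambda c,n,u,v,z:print(n,pl(c,u,v,z)[:2].round())
f(t,"front",262.6,237.8,120);f(t,"rear",289.8,210.2,120)
f(s,"front",295.1,180.4,120);f(s,"rear",267.3,204.2,120)
for p in((122,168),(199,161),(204,285),(112,292)):f(s,"tray rim",*p,85)
f(s,"pan c",418,225,85)
a=cv2.resize(t["image"][145:285,330:440],(471,600),interpolation=cv2.INTER_CUBIC)
b=cv2.resize(s["image"][150:300,100:215],(325,424),interpolation=cv2.INTER_CUBIC)
o=np.zeros((600,796,3),np.uint8);o[:,:471]=a;o[:424,471:]=b
cv2.imwrite("pics/tray.png",o)
```

```text
front [452.  14.]
rear [518. -53.]
front [457.  19.]
rear [517. -49.]
tray rim [ 370. -394.]
tray rim [ 360. -209.]
tray rim [ 684. -190.]
tray rim [ 687. -379.]
pan c [572. 289.]
```

View pics/tray.png

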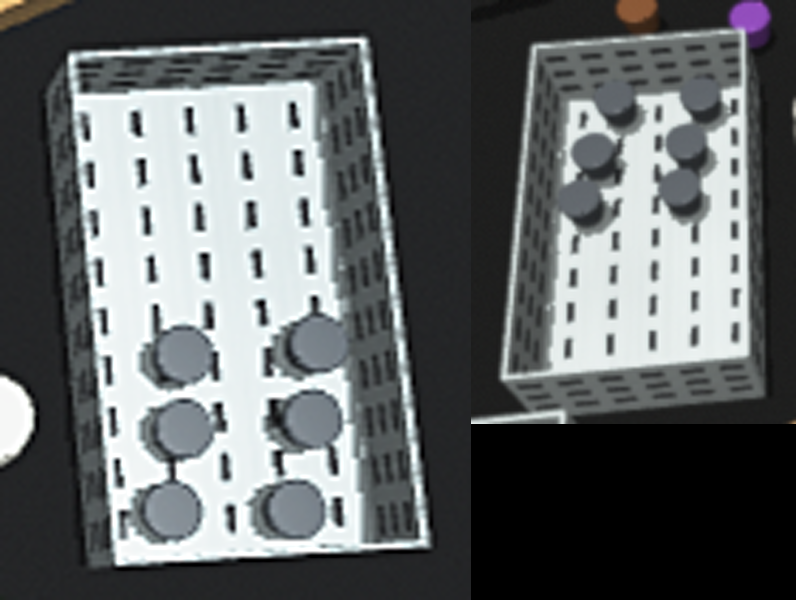

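The tray crop has clear rim corners and six plug tops (top-view crop, 4.28× scale). I'll redo the tray, plug and pan fits with these.

Run:
```python
from h import *
t=cam("top");s=cam("scene")
T=np.array([pl(t,330+u/4.28,145+v/4.28,85)[:2] for u,v in((70,52),(367,40),(430,545),(113,563))])
S=np.array([pl(s,100+(u-471)/2.826,150+v/2.826,85)[:2] for u,v in((752,357),(502,378),(532,45),(745,33))])
for C in(T,S):
    m=C.mean(0);ax=(C[0]+C[1]-C[2]-C[3])/2
    print(C.round().tolist(),m.round(1),"len",np.linalg.norm(ax).round(1),"yaw",np.degrees(np.arctan2(ax[1],ax[0])).round(1))
m=(T.mean(0)+S.mean(0))/2
ax=(T[0]+T[1]-T[2]-T[3])+(S[0]+S[1]-S[2]-S[3]);ax/=np.linalg.norm(ax);Y=np.array([-ax[1],ax[0]]);print(m,ax)
for u,v in((184,354),(316,343),(183,430),(311,419),(170,510),(295,508)):
    p=pl(t,330+u/4.28,145+v/4.28,39)[:2];print(p.round(),"tray",((p-m)@ax).round(),((p-m)@Y).round())
for u,v in((613,98),(702,96),(593,152),(686,140),(581,199),(680,188)):
    p=pl(s,100+(u-471)/2.826,150+v/2.826,39)[:2];print("S",p.round(),"tray",((p-m)@ax).round(),((p-m)@Y).round())
# pan rim ellipse extremes
f=lambda c,u,v,z:pl(c,u,v,z)[:2].round().tolist()
print("pan top",f(t,114,202,85),f(t,192,202,85),f(t,153,165,85),f(t,153,241,85))
print("pan scene",f(s,375,226,85),f(s,462,226,85),f(s,418,186,85),f(s,418,262,85))
```

```text
[[661.0, -205.0], [666.0, -386.0], [362.0, -398.0], [356.0, -215.0]] [ 511.3 -301.1] len 305.1 yaw 2.1
[[664.0, -200.0], [669.0, -384.0], [363.0, -396.0], [362.0, -213.0]] [ 514.7 -298.4] len 304.2 yaw 2.4
[ 513.00086576 -299.73316779] [0.99925436 0.0386098 ]
[ 482. -274.] tray -30.0 27.0
[ 487. -356.] tray -28.0 -55.0
[ 435. -271.] tray -76.0 32.0
[ 441. -349.] tray -74.0 -47.0
[ 387. -260.] tray -124.0 45.0
[ 387. -336.] tray -127.0 -31.0
S [ 391. -336.] tray -123.0 -32.0
S [ 394. -258.] tray -117.0 47.0
S [ 446. -349.] tray -68.0 -46.0
S [ 439. -270.] tray -73.0 33.0
S [ 493. -355.] tray -22.0 -54.0
S [ 487. -272.] tray -25.0 29.0
pan top [553.0, 389.0] [550.0, 193.0] [649.0, 294.0] [453.0, 288.0]
pan scene [568.0, 191.0] [581.0, 388.0] [467.0, 313.0] [662.0, 268.0]
```

Tray centre is (513,−300) with yaw 2.2°, and the stoppers' x and y match their given ranges. The scoop handle is at about (478,−9), yaw 133°. First I turn the tool.

```bash
python3 -m inch '0 0 0 0 -8;0 0 0 0 -8;0 0 0 0 -8;0 0 0 0 -8;0 0 0 0 -8;0 0 0 0 -8;0 0 0 0 -8;0 0 0 0 -8;0 0 0 0 -8;0 0 0 0 -8;0 0 0 0 -8;0 0 0 0 -8'; python3 -m inch '0 0 0 0 -8;0 0 0 0 -8.5;0 0 0 0 0'
cat >> h.py <<'E'
def pose():
    s=robot.state();q=s["ee_rot"];r=R.from_quat([*q[1:],q[0]]).as_matrix()
    return s,s["ee_pos"],r
def go(x,y,z):
    s,p,r=pose();d=r.T@(np.array([x,y,z])-p)/10
    print("t",round(s["time"],1),"tcp",p.round(1),"psi",np.degrees(np.arctan2(r[1,0],r[0,0])).round(1),"delta tool cm",d.round(2),"F",s["contact_force"].round(1),"w",s["gripper_width"].round(1),"q6",s["joint_positions"][5].round(2),"tilt",np.degrees(np.arccos(-r[2,2])).round(1))
E
python3 -c "
from h import *
go(478,-9,214)"
```

```text
time: 1.6
ee_pos: [227.6, -608.8, 214.6]
ee_rot: [-0.0, 0.524, 0.852, 0.0]
contact_force: [-0.6, -0.2, -0.6]
gripper_width: 95.7
grip_force: 0.0
time: 1.9
ee_pos: [227.6, -608.8, 214.6]
ee_rot: [0.0, 0.399, 0.917, 0.0]
contact_force: [0.3, -0.2, 0.3]
gripper_width: 95.0
grip_force: 0.0Traceback (most recent call last):
  File "<string>", line 3, in <module>
    go(478,-9,214)
    ~~^^^^^^^^^^^^
  File "h.py", line 22, in go
    print("t",round(s["time"],1),"tcp",p.round(1),"psi",np.degrees(np.arctan2(r[1,0],r[0,0])).round(1),"delta tool cm",d.round(2),"F",s["contact_force"].round(1),"w",s["gripper_width"].round(1),"q6",s["joint_positions"][5].round(2),"tilt",np.degrees(np.arccos(-r[2,2])).round(1))
                                                                                                                                                                      ^^^^^^^^^^^^^^^^^^^^^^^^
AttributeError: 'float' object has no attribute 'round'
```

```bash
sed -i 's/s\["gripper_width"\].round(1)/round(float(s["gripper_width"]),1)/' h.py
python3 -m inch '0 1.8 4 0 0;0 1.8 4 0 0;0 1.8 4 0 0;0 1.8 4 0 0;0 1.8 4 0 0;0 1.8 4 0 0;0 1.8 4 0 0;0 1.8 4 0 0;0 1.8 4 0 0;0 1.8 4 0 0;0 1.8 4 0 0;0 1.8 4 0 0' >/dev/null; python3 -m inch '0 1.8 4 0 0;0 1.8 4 0 0;0 1.6 3.2 0 0;0 0 0 0 0;0 0 0 0 0' >/dev/null
python3 -c "
from h import *
go(478,-9,89)
c=cam('wrist');cv2.imwrite('pics/w1.png',c['image'])
a=np.radians(133);f=np.array([np.cos(a),np.sin(a)])
for k in(-67,0,38):print(k,px(c,[*(np.array([478,-9])+k*f),120]).round())
"
```

```text
t 3.6 tcp [477.7  -8.7 214.6] psi 133.0 delta tool cm [-4.000e-02  1.000e-02  1.256e+01] F [-1.2 -0.4 -0.8] w 95.2 q6 -0.88 tilt 0.0
-67 [276. 277.]
0 [277. 209.]
38 [277. 167.]
```

View pics/w1.png

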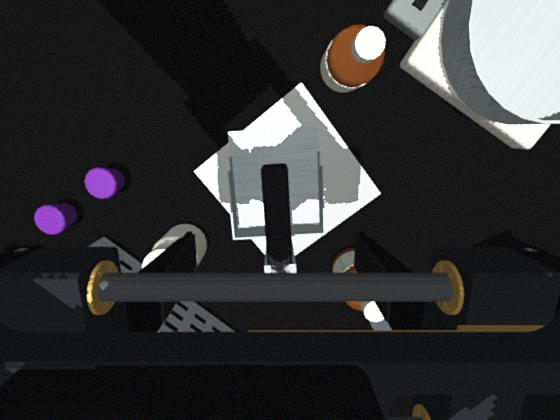

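The wrist view shows the bar running from (275,163) to (279,270). That is about 5 mm further forward than I assumed, and about 2.5° more yaw. I correct for both, go down and grip.

```bash
python3 -m inch '0 0.5 0 2 -2.5;0 0 0 3 0;0 0 0 3 0;0 0 0 3 0;0 0 0 1.5 0;0 0 0 0 0;255 0 0 0 0;255 0 0 0 0;255 0 0 0 0;255 0 0 0 0;255 0 0 0 0;255 0 0 0 0'; python3 -m inch '255 0 0 0 0;255 0 0 0 0'
python3 -c "
from h import *
go(478,-9,89)"
```

```text
time: 4.85
ee_pos: [474.6, -5.4, 90.0]
ee_rot: [0.0, 0.379, 0.926, 0.0]
contact_force: [0.5, -0.3, -0.5]
gripper_width: 52.7
grip_force: 0.0
time: 5.05
ee_pos: [474.4, -5.4, 89.6]
ee_rot: [-0.0, 0.379, 0.926, -0.0]
contact_force: [0.1, -0.3, -0.4]
gripper_width: 36.2
grip_force: 0.0
t 5.0 tcp [474.4  -5.4  89.6] psi 135.5 delta tool cm [-0.51 -0.    0.06] F [ 0.1 -0.3 -0.4] w 36.2 q6 -0.92 tilt 0.0
```

```bash
python3 -m inch '255 0 0 0 0;255 0 0 0 0;255 0 0 0 0;255 0 0 -1 0;255 0 0 -2 0;255 0 0 -3 -7;255 0 0 -3 -8;255 0 0 -2.5 -8;255 0 0 0 -8;255 0 0 0 -8;255 0 0 0 -7.7;255 0 0 0 0'
python3 -c "
from h import *
go(588,-305,207)"
```

```text
time: 6.25
ee_pos: [473.9, -5.4, 204.6]
ee_rot: [-0.0, -0.019, 1.0, -0.0]
contact_force: [-0.1, -0.1, -2.7]
gripper_width: 23.8
grip_force: 30.0
t 6.2 tcp [473.9  -5.4 204.6] psi -177.8 delta tool cm [-10.26 -30.37  -0.25] F [-0.1 -0.1 -2.7] w 23.8 q6 -1.73 tilt 0.0
```

```bash
python3 -m inch '255 -0.7 -2 0 0;255 -1.3 -3.8 0 0;255 -1.3 -3.8 0 0;255 -1.3 -3.8 0 0;255 -1.3 -3.8 0 0;255 -1.3 -3.8 0 0;255 -1.3 -3.8 0 0;255 -1.3 -3.8 0 0;255 -0.5 -1.8 0 0;255 0 0 0 0;255 0 0 0 0' >/dev/null
python3 - <<'E'
from h import *
go(588,-305,89)
c=cam('wrist');t=cam('top')
o=np.zeros((420,800,3),np.uint8);o[:,:480]=c["image"][:,40:520];o[:,480:]=cv2.resize(t["image"][120:330,300:460],(320,420))
cv2.imwrite('pics/w2.png',o)
E
```

```text
t 7.3 tcp [ 588.5 -305.   204. ] psi -177.9 delta tool cm [ 0.03 -0.02 11.5 ] F [ 0.4  0.6 -3. ] w 24.0 q6 -2.17 tilt 0.1
```

View pics/w2.png

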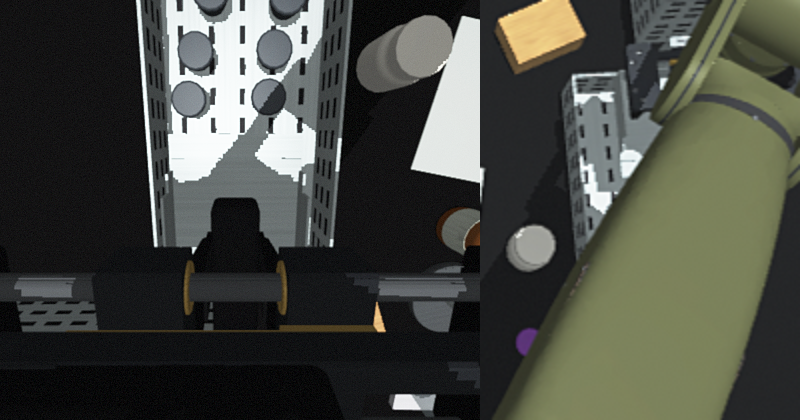

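The wrist view shows the bar centred between the tray rims, with the stoppers ahead and the lower half of the tray clear. I lower the scoop.

```bash
python3 -m inch '255 0 0 1.5 0;255 0 0 3 0;255 0 0 3 0;255 0 0 2.2 0;255 0 0 1.3 0;255 0 0 0.3 0;255 0 0 0.1 0;255 0 0 0 0;255 0 0 0 0'
python3 -c "
from h import *
go(588,-305,90)"
```

```text
time: 8.35
ee_pos: [589.7, -305.7, 92.1]
ee_rot: [0.001, -0.019, 1.0, -0.001]
contact_force: [0.3, -0.0, -2.4]
gripper_width: 24.0
grip_force: 30.0
t 8.3 tcp [ 589.7 -305.7   92.1] psi -177.8 delta tool cm [0.17 0.07 0.21] F [ 0.3 -0.  -2.4] w 24.0 q6 -2.17 tilt 0.1
```

```bash
python3 -m inch '255 0 0 0.15 0;255 0 0 0 0;255 0 0 0 0'; python3 -m inch '255 0 0 0.1 0;255 0 0 0 0;255 0 0 0 0'
```

```text
time: 8.65
ee_pos: [589.3, -305.5, 89.8]
ee_rot: [0.0, -0.019, 1.0, -0.0]
contact_force: [0.8, 0.1, -0.7]
gripper_width: 23.7
grip_force: 30.0
time: 8.95
ee_pos: [589.7, -305.7, 89.4]
ee_rot: [0.001, -0.019, 1.0, -0.001]
contact_force: [-0.3, -0.1, 4.7]
gripper_width: 24.0
grip_force: 30.0
```

```bash
python3 -m inch '255 0.5 0 0 0;255 0.8 0 0 0;255 0.8 0 0 0;255 0.8 0 0 0;255 0.8 0 0 0;255 0.8 0 0 0;255 0.8 0 0 0;255 0.8 0 0 0;255 0.8 0 0 0;255 0.8 0 0 0'
python3 - <<'E'
from h import *
go(435,-305,90)
c=cam('wrist');s=cam('scene')
o=np.zeros((420,800,3),np.uint8);o[:,:480]=c["image"][:,40:520];o[:,480:]=cv2.resize(s["image"][120:330,80:240],(320,420))
cv2.imwrite('pics/w3.png',o)
E
```

```text
time: 9.95
ee_pos: [512.3, -308.6, 89.4]
ee_rot: [0.001, -0.019, 1.0, -0.001]
contact_force: [2.8, -0.6, 6.0]
gripper_width: 24.0
grip_force: 30.0
t 9.9 tcp [ 512.3 -308.6   89.4] psi -177.8 delta tool cm [ 7.71  0.66 -0.08] F [ 2.8 -0.6  6. ] w 24.0 q6 -2.24 tilt 0.2
```

View pics/w3.png

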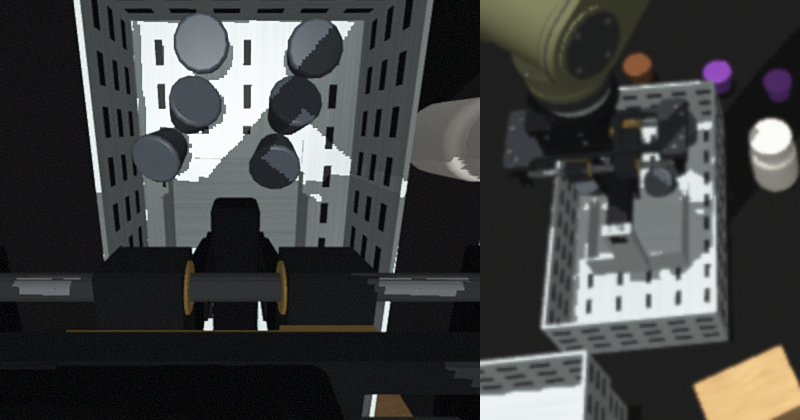

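The wrist view shows the near-scoop pair leaning on the lip at (160,155) and (280,160). The left one is at the scoop's edge. I shift 5 mm left, keep going, then drift back right for the last row.

```bash
python3 -m inch '255 0 -0.3 0 0;255 0.3 -0.3 0 0;255 0.6 0 0 0;255 0.6 0 0 0;255 0.6 0 0 0;255 0.6 0 0 0;255 0.6 0.2 0 0;255 0.6 0.2 0 0;255 0.5 0.2 0 0'
python3 - <<'E'
from h import *
go(435,-305,90)
c=cam('wrist');s=cam('scene')
o=np.zeros((420,800,3),np.uint8);o[:,:480]=c["image"][:,40:520];o[:,480:]=cv2.resize(s["image"][120:330,80:240],(320,420))
cv2.imwrite('pics/w4.png',o)
E
```

```text
time: 10.95
ee_pos: [468.4, -310.6, 89.4]
ee_rot: [0.001, -0.019, 1.0, -0.001]
contact_force: [2.8, -1.3, 5.1]
gripper_width: 23.9
grip_force: 30.0
t 10.9 tcp [ 468.4 -310.6   89.4] psi -177.8 delta tool cm [ 3.31  0.69 -0.07] F [ 2.8 -1.3  5.1] w 23.9 q6 -2.29 tilt 0.2
```

View pics/w4.png

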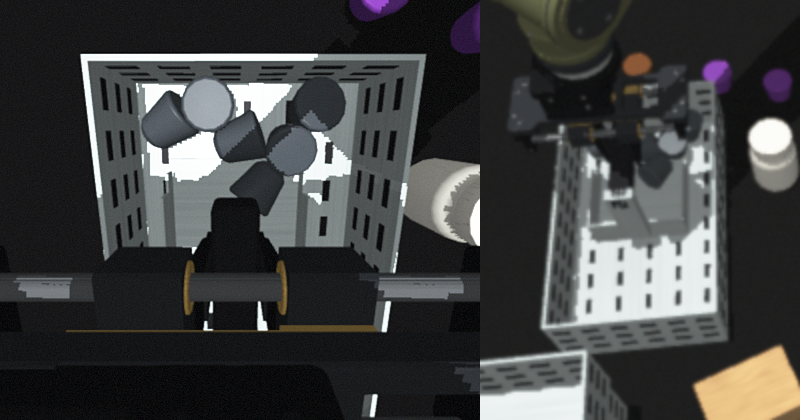

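One stopper is in the bowl at (258,185), with two more on the lip at (240,135) and (290,150). I keep pushing towards the near wall.

```bash
python3 -m inch '255 0.4 0 0 0;255 0.5 0 0 0;255 0.5 0 0 0;255 0.5 0 0 0;255 0.4 0 0 0'; python3 -m inch '255 0.4 0 0 0;255 0.3 0 0 0;255 0 0 0 0'
python3 - <<'E'
from h import *
go(435,-305,90)
c=cam('wrist')
cv2.imwrite('pics/w5.png',c["image"])
E
```

```text
time: 11.55
ee_pos: [445.5, -311.3, 89.4]
ee_rot: [0.001, -0.019, 1.0, -0.001]
contact_force: [2.6, -0.2, 5.5]
gripper_width: 24.2
grip_force: 30.0
time: 11.85
ee_pos: [438.2, -311.6, 89.3]
ee_rot: [0.001, -0.019, 1.0, -0.001]
contact_force: [1.0, -0.3, 6.8]
gripper_width: 23.7
grip_force: 30.0
t 11.8 tcp [ 438.2 -311.6   89.3] psi -177.8 delta tool cm [ 0.29  0.67 -0.07] F [ 1.  -0.3  6.8] w 23.7 q6 -2.33 tilt 0.1
```

View pics/w5.png

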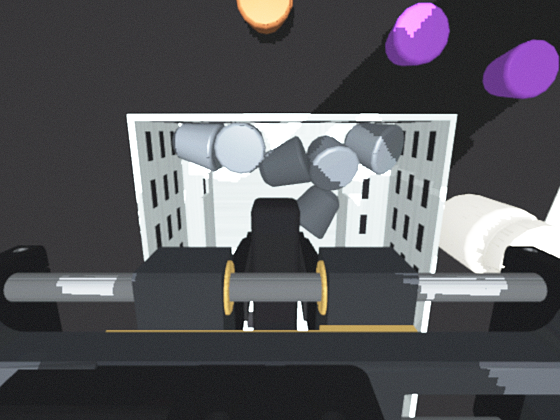

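The stoppers are now squeezed against the near wall, with pixel centres at (200,145), (240,150), (288,160), (332,160), (378,145) and (318,210). I'll press to the wall and check where the scoop's outline falls.

```bash
python3 -m inch '255 0.2 0 0 0;255 0.2 0 0 0;255 0 0 0 0'; python3 -m inch '255 0.2 0 0 0;255 0.1 0 0 0;255 0 0 0 0'
cat >> h.py <<'E'
def scoop(c,pts,z0=None):
    s,p,r=pose();o=p.copy();o[2]+=19
    return [px(c,o+r@np.array([x,-y,-z])).round().tolist() for x,y,z in pts]  # scoop axes (psi=scoop yaw)
def scoopinv(c,u,v,h):
    "pixel -> scoop_bowl coords at height h above bowl floor"
    s,p,r=pose();q=pl(c,u,v,p[2]+19-103+h);d=r.T@(q-p);return np.array([d[0]-5,-d[1]])
E
python3 - <<'E'
from h import *
c=cam('wrist');cv2.imwrite('pics/w6.png',c["image"])
print("lip",scoop(c,[(70,55,-104),(70,-55,-104),(40,55,-104),(40,-55,-104)]),"walls top",scoop(c,[(25,55,-65),(25,-55,-65)]))
for u,v in((200,145),(240,150),(288,160),(332,160),(378,145),(318,210)):print((u,v),scoopinv(c,u,v,20).round())
im=c["image"].astype(int);g=im.mean(2)
h,b=cv2.connectedComponents((g>250).astype(np.uint8));print(pose()[1].round(1))
E
```

```text
time: 12.2
ee_pos: [434.5, -311.7, 89.4]
ee_rot: [0.001, -0.019, 1.0, -0.001]
contact_force: [2.0, -0.3, 6.8]
gripper_width: 23.9
grip_force: 30.0
time: 12.5
ee_pos: [433.0, -311.8, 89.8]
ee_rot: [0.003, -0.019, 1.0, -0.001]
contact_force: [6.7, 0.2, 6.0]
gripper_width: 23.9
grip_force: 30.0
lip [[209.0, 130.0], [344.0, 130.0], [211.0, 167.0], [342.0, 167.0]] walls top [[201.0, 194.0], [352.0, 194.0]]
(200, 145) [54. 58.]
(240, 150) [50. 28.]
(288, 160) [43. -9.]
(332, 160) [ 43. -42.]
(378, 145) [ 54. -76.]
(318, 210) [  3. -33.]
[ 433.1 -311.8   89.8]
```

Four stoppers are over the bowl floor and two are outside its sides. I withdraw gently, lift a little inside the tray, then jerk forward so they seat towards the rear wall. Anything that falls then still lands in the tray.

```bash
python3 -m inch '255 -0.2 0 0 0;255 -0.5 0 0 0;255 -0.8 0 0 0;255 -1 0 0 0;255 -1 0 0 0;255 -1 0 0 0;255 -1 0 0 0;255 -1 0 0 0;255 -1 0 0 0;255 -1 0 0 0;255 -0.7 0 0 0;255 -0.3 0 0 0'; python3 -m inch '255 -0.5 0 0 0;255 -0.9 0 0 0;255 -0.9 0 0 0;255 -0.5 0 -0.3 0;255 0 0 -0.7 0;255 0 0 -1 0;255 0 0 -1 0;255 0 0 -1 0;255 0 0 -0.6 0;255 0 0 -0.3 0;255 0 0 0 0'
python3 - <<'E'
from h import *
go(588,-305,90)
c=cam('wrist');cv2.imwrite('pics/w7.png',c["image"])
P=[(70,55,-104),(70,-55,-104),(-20,-55,-104),(-20,55,-104)];print(scoop(c,P))
# coloured-neutral mid-grey smooth blobs: report intensity stats on grid in bowl coords
g=c["image"].astype(int)
print("hue spread",(g.max(2)-g.min(2))[100:260,150:420].mean())
for h in(20,):
  for x in range(62,-25,-8):
    row=[]
    for y in range(50,-51,-8):
        s,p,r=pose();o=p+np.array([0,0,19]);u,v=px(c,o+r@np.array([x+5,-y,103-h])).astype(int)
        row.append("%3d"%g[max(v,0),u].mean() if 0<=v<420 else "---")
    print(x,*row)
E
```

```text
time: 13.75
ee_pos: [525.4, -308.4, 89.4]
ee_rot: [-0.001, -0.019, 1.0, -0.001]
contact_force: [-4.0, -0.4, 9.3]
gripper_width: 23.8
grip_force: 30.0
time: 14.85
ee_pos: [554.3, -306.9, 138.0]
ee_rot: [0.001, -0.019, 1.0, -0.0]
contact_force: [0.5, 0.0, -3.2]
gripper_width: 24.1
grip_force: 30.0
t 14.8 tcp [ 554.3 -306.9  138. ] psi -177.8 delta tool cm [-3.37  0.06  4.8 ] F [ 0.5  0.  -3.2] w 24.1 q6 -2.2 tilt 0.1
[[210.0, 130.0], [344.0, 130.0], [339.0, 234.0], [215.0, 234.0]]
hue spread 5.956759259259259
62  58  49 137 138 141 143 120  28 109 110  79 186 234
54  43  54 132 136 139 136 112 110  23 245 243 241 237
46  44  44 128 132 134  42  38  31  33 103 243 242 238
38  33 243  92 128  38  31  33  38  31  29 239 235 232
30 104 241 242 253 112  37  32  34  32  30 112 107 237
22  97 108 102 108 109  67  35  36  29  28 114 107 113
14 103 107 102 107 106 110 114 111 112  95  34  33  36
6  92 104 102 106   7  17  11  11   4  33  39  39  37
-2 106 108 106 105  10  19  15  14   9  36  41  43  34
-10  95 109 108 104  17  18  14  18  12  38  36  32  82
-18  81 103 103 110  16  16  19  17  17  40  32  37 104
```

```bash
cat >> h.py <<'E'
def grid(c,x0=62,x1=-25,st=6,h=20):
  s,p,r=pose();g=c["image"].mean(2);o=p+np.array([0,0,19])
  for x in range(x0,x1,-st):
    row=[]
    for y in range(60,-61,-st):
        u,v=px(c,o+r@np.array([x+5,-y,103-h])).astype(int)
        row.append("%3d"%g[v,u] if 0<=v<420 else "---")
    print("%3d"%x,*row)
E
python3 -m inch '255 4.5 0 0 0;255 3 0 0 0;255 1.5 0 0 0;255 0.7 0 0 0;255 0.3 0 0 0;255 0 0 0 0;255 0 0 0 0'
python3 - <<'E'
from h import *
go(588,-305,90)
c=cam('wrist');cv2.imwrite('pics/w8.png',c["image"]);grid(c)
E
```

```text
time: 15.6
ee_pos: [454.8, -310.5, 137.3]
ee_rot: [0.0, -0.019, 1.0, -0.0]
contact_force: [0.3, 0.9, -4.3]
gripper_width: 23.7
grip_force: 30.0
t 15.6 tcp [ 454.8 -310.5  137.3] psi -177.8 delta tool cm [-13.33   0.03   4.74] F [ 0.3  0.9 -4.3] w 23.7 q6 -2.31 tilt 0.0
 62  82  74  43 139 146 255 255 243 254 253 253  78  39  43  43  38 255 250 251 249  76
 56  88  64 123 253 113  94  83  57 255 254 254 141 143 142 139 255 251 251 249 248 246
 50  68  38 254 255  90  89  88  76  52 250 139 143 141 139 252 253 252 252 251 248 245
 44 129 252 253 254  80  94  91  87  60  37 145 144 132 136 234 253 252 252 251 250 140
 38 136 253 253 253  74  92  94  90  48  41  48  41  43 138 132 226 251 250 249 249  52
 32 131 135 254 253 253  86  94  48  34  32  41  44  45  36 134 135 127 181 254  55  54
 26 134 130 131 230 232  77  47  35  39  45  43  48  44  38 109 131 134 134 143  53  46
 20 135 122 129 124 126  78  25 131  40  48  47  42  44  48  34 131 133 129 109  61  48
 14 132 121 130 131 129 129 129 126  35  40  45  43  43  44  39 130 130 132 110  43 101
  8 130  80 131 127 130 126 129  18  11  15   7   7  10  89 133 131 131 129  94  80  36
  2 127  79 124 127 123 124 127  18  19  15  15  19  18  70 131 132 127 130 114  78 128
 -4 129  84 128 131 128 131 131  17  20  19  20  21  10  68 130 133 135 129 108  76  47
-10 129  75 130 131 132 131 131  17  19  16  21  21  18  18 115  33  40  53  94  79  16
-16 135  81 128 130 131 129  82  18  20  21  22  22  21  13  33  43  50  46  40  80  56
-22 132  82 126 130 128 129   9  10  16  13  18  24  18   7  10  47  52  49  41  80 249
```

```bash
python3 -m inch '255 -0.5 0 0 0;255 -1 0 0 0;255 -1.5 0 0 0;255 -2 0 0 0;255 -2 0 0 0;255 -2 0 0 0;255 -1.5 0 0 0;255 -1 0 0 0;255 -0.5 0 0 0;255 0 0 0 0'; python3 -m inch '255 5 0 0 0;255 4 0 0 0;255 2 0 0 0;255 0.7 0 0 0;255 0.3 0 0 0;255 0 0 0 0'; python3 -m inch '255 -0.5 0 0 0;255 -1 0 0 0;255 -1.5 0 0 0;255 -2 0 0 0;255 -2 0 0 0;255 -2 0 0 0;255 -1.5 0 0 0;255 -1 0 0 0;255 -0.5 0 0 0;255 0 0 0 0'; python3 -m inch '255 5 0 0 0;255 4 0 0 0;255 2 0 0 0;255 0.7 0 0 0;255 0.3 0 0 0;255 0 0 0 0;255 0 0 0 0';python3 - <<'E'
from h import *
go(588,-305,90)
c=cam('wrist');s=cam('scene');grid(c)
o=np.zeros((600,800,3),np.uint8);o[:330,:440]=c["image"][:330,60:500];o[:,440:]=cv2.resize(s["image"][110:320,90:216],(360,600))
cv2.imwrite('pics/w9.png',o)
E
```

```text
time: 16.65
ee_pos: [574.7, -305.7, 136.9]
ee_rot: [-0.0, -0.02, 1.0, 0.0]
contact_force: [-1.2, 0.3, -3.1]
gripper_width: 23.7
grip_force: 30.0
time: 17.25
ee_pos: [454.5, -310.7, 137.6]
ee_rot: [0.001, -0.019, 1.0, -0.0]
contact_force: [0.2, -0.7, -3.6]
gripper_width: 23.8
grip_force: 30.0
time: 18.25
ee_pos: [574.7, -305.6, 136.9]
ee_rot: [-0.0, -0.02, 1.0, 0.0]
contact_force: [-1.3, -0.0, -3.0]
gripper_width: 24.1
grip_force: 30.0
time: 18.95
ee_pos: [454.9, -310.6, 137.5]
ee_rot: [0.0, -0.019, 1.0, -0.0]
contact_force: [-0.1, 0.7, -2.8]
gripper_width: 23.7
grip_force: 30.0
t 18.9 tcp [ 454.9 -310.6  137.5] psi -177.8 delta tool cm [-13.32   0.04   4.76] F [-0.1  0.7 -2.8] w 23.7 q6 -2.31 tilt 0.1
 62 131  71 155  86  48  41 126 157 155 159 157  78  37  40  46  37 253 250 251 250  68
 56 136 252  36  37  33 253 255 138 153 153 255 139  36  42  39  78 252 250 251 248 247
 50 136 252 253 253 254 254 254 254 254 255 144 145 150 146 250 253 252 251 250 248 246
 44 136 252 253 253 254 254 254 254 255 148 145 144 148 147 234 253 252 252 250 250  77
 38 136 254 254 254 254 254 254 255 1
[... 230 characters left out ...]
 130 127 135 138 134 133 136 134 135 135 136 133 136 138 134 134 138 133  71  46  44
 14 130 137 130 126 130  46  36 122 130 132 133 135 133 134 133 131 130 131  94  38 104
  8 128 111 136  37  41  41  45  36   5   8  11  14  13 136 133 135 131 134  83  54  37
  2 137  69  42  43  43  46  46  16  19  18  21  17  15 105 129 132 128 131 108  78 127
 -4 132  77  45  47  43  49  48  16  22  23  19  21  23  99 133 135 134 135  96  79  42
-10 131  77  55  49  46  42  44  23  19  16  23  20  15  98 130 131 135 135  86  77  16
-16 134  77 133  52  41  45  23  14  19  18  19  18  19  21 133 134 135 135 112  78  54
-22 134  79 130 106  40  35   8  15  24  18  23  21  23  10  14 140 131 132 108  80 245
```

View pics/w9.png

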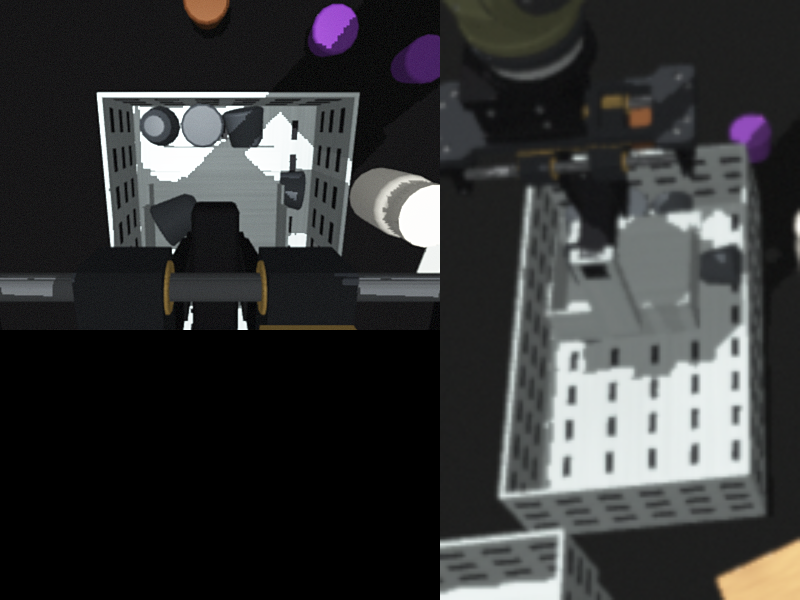

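The picture shows:
- three stoppers against the near wall at (160,125), (203,125) and (243,125) in the crop
- one beside the scoop on the right, at (293,190)
- one in the bowl at (175,217), and the sixth probably hidden under the bar

Lying stoppers roll, so I'll scoop again. This time I'll lift at the wall, then tip the mouth up by backing the post against the tray's far rim.

```bash
python3 - <<'E'
from h import *
c=cam('wrist');m=np.array([513,-299.7]);ax=np.array([.99925,.0386]);Y=np.array([-.0386,.99925])
for u,v in((220,125),(263,125),(303,125),(353,190)):
    p=pl(c,u,v,22)[:2]-m;print((p@ax).round(),(p@Y).round())
p=pose()[1][:2]-m;print("handle",p@ax,p@Y)
E
python3 -m inch '255 -0.3 0 0 0;255 -0.6 0 0 0;255 -0.9 0 0 0;255 -0.9 0 0 0;255 -0.9 0 0 0;255 -0.6 0 0 0;255 -0.3 0 0 0;255 0 0 0 0'
```

```text
-133.0 -60.0
-133.0 -21.0
-133.0 15.0
-73.0 65.0
handle -58.61823367126343 -8.420638445663215
time: 19.9
ee_pos: [499.4, -308.6, 137.1]
ee_rot: [-0.0, -0.019, 1.0, 0.0]
contact_force: [-0.5, -0.3, -3.6]
gripper_width: 23.8
grip_force: 30.0
```

```bash
python3 -m inch '255 0 -0.3 0.3 0;255 0 -0.4 0.7 0;255 0 -0.4 0.8 0;255 0 -0.2 0.8 0;255 0 0 0.8 0;255 0 0 0.7 0;255 0 0 0.4 0;255 0 0 0.2 0;255 0 0 0 0'; python3 -m inch '255 0 0 0.1 0;255 0 0 0 0;255 0 0 0 0'
```

```text
time: 20.8
ee_pos: [508.8, -325.9, 102.4]
ee_rot: [0.011, -0.019, 1.0, -0.006]
contact_force: [7.4, 7.1, 29.4]
gripper_width: 23.8
grip_force: 30.0
time: 21.1
ee_pos: [509.0, -326.1, 101.9]
ee_rot: [0.011, -0.019, 1.0, -0.006]
contact_force: [6.6, 7.4, 30.0]
gripper_width: 23.6
grip_force: 30.0
```

30 N at 12 mm too high: a stopper must be under the scoop. I raise it again and look.

```bash
python3 -m inch '255 0 0 -0.5 0;255 0 0 -1 0;255 0 0 -1.5 0;255 0 0 -1.5 0;255 0 0 -1 0;255 0 0 -0.5 0;255 0 0 0 0'
python3 - <<'E'
from h import *
go(499,-321,90)
c=cam('wrist');s=cam('scene');cv2.imwrite("pics/w10.png",c["image"]);cv2.imwrite("pics/s10.png",s["image"]);grid(c,80,-25)
m=np.array([513,-299.7]);ax=np.array([.99925,.0386]);Y=np.array([-.0386,.99925])
g=s["image"].mean(2)
print("tray-floor grid seen from scene, z=20 plane")
for x in range(145,-150,-12):
    print("%4d"%x,*["%3d"%g[tuple(px(s,[*(m+x*ax+y*Y),20]).astype(int)[::-1])] for y in range(80,-81,-8)])
E
```

```text
time: 21.8
ee_pos: [499.8, -322.0, 150.0]
ee_rot: [0.001, -0.019, 1.0, -0.0]
contact_force: [0.3, 0.2, -2.2]
gripper_width: 23.6
grip_force: 30.0
t 21.8 tcp [ 499.8 -322.   150. ] psi -177.8 delta tool cm [0.08 0.11 6.  ] F [ 0.3  0.2 -2.2] w 23.6 q6 -2.27 tilt 0.1
 80  82  42 148 253  77 253 253 254 138 253 252 253 251 255 255 140 143  56 133 137 138
 74  82  64 141 254  78 253 253 254  98 254 253 253 255 255 133 141 141 207 232 135 129
 68  78  76 133 255  79 255 255 255 134 255 254 255 255 143 132 140 255 115 252 188  51
 62 241 239 239 239 239 239 238 239 239 239 239 226 129 123 128 125 243 239 240 241  91
 56 189 237 238 239 238 238 238 239 239 238 242 128 122 124 123 216 240 239 238 240 118
 50 215 240 240 239 239 241 241 240 241 197 126 132 128 129 251 240 240 241 239 244  81
 44 119 237 237 238 236 237 237 238 203 126 124 124 124 126 238 236 235 234 234 236  63
 38 139 235 237 237 237 238 237 244 126 126 125 127 125 126 128 240 239 239 240 239 246
 32 129 235 236 235 234 236 236 125 124 126 124 126 124 126 126 127 241 239 240  83 128
 26  74 207 232 233 234 240 123 119 118 12
[... 2318 characters left out ...]
6  65  61  62  61 115 121  87 126 126 126 126 126 126 126 126  33  75  71  66
 -71  98  44  91  90  90  83 137 123  85 125 125 126 126 125 126 125 125  33  66  70  65
 -83 109  41  99  96  95  84 129 124  85 125 125 125 126 126 126 125 125  33  22  41  65
 -95 176 113 121 123 123 120 122 123  90 226 185 127 126 125 125 104  32  33  24  21  23
-107 115  76 124 125 124  76 107  51 195 248 249 248 173 127 125 101  15  59  22  21  23
-119 116  46 124 125 125  98  43  52 236 248 249 249 189 128 127  94  14  15  19  23  24
-131 115 124 124 135 228 176  51  88 159  62 248 187 126 127 129 240  38  26  28  28  23
-143 115 105 105 104 101 105  63  87  90  16  65  64  68  72  96  90  75  31  32  33  29
```

Run:
```python
from h import *
for n in("w5","w6","w7","w8","w10"):
    g=cv2.imread(f"pics/{n}.png").mean(2)
    bar=[(v,np.where(g[v,235:325]<30)[0]) for v in range(150,262,8)]
    print(n,"bar",[(v,int(b.min()+235),int(b.max()+235),len(b)) for v,b in bar if len(b)>15])
    for u in(222,300,330):
        p=g[90:250,u];d=np.abs(np.diff(p));k=np.where(d>8)[0];print("  u",u,[(int(i+90),int(p[i]),int(p[i+1])) for i in k][:22])
c=cam("wrist")
print("level pred: lip,bar front top/bot, seam(45)",scoop(c,[(70,-20,-103),(38,0,12),(38,0,-12),(50,-20,-103)]))
def tilt(pts,t):
    t=np.radians(t);return [(x*np.cos(t)-z*np.sin(t),y,x*np.sin(t)+z*np.cos(t)) for x,y,z in pts]
for t in(-20,-10,10,20,30):print("mouth up",t,scoop(c,tilt([(70,-20,-103),(38,0,12),(38,0,-12),(35,-54,-83)],t)))
```

```text
w5 bar []
  u 222 [(111, 53, 39), (112, 39, 157), (113, 157, 255), (120, 255, 178), (121, 178, 62), (124, 74, 90), (126, 95, 104), (127, 104, 136), (128, 136, 171), (129, 171, 189), (130, 189, 198), (131, 198, 209), (132, 209, 219), (163, 204, 188), (164, 188, 156), (165, 156, 170), (166, 170, 237), (167, 237, 255), (180, 255, 245), (245, 249, 219), (246, 219, 108), (247, 108, 46)]
  u 300 [(91, 53, 63), (110, 57, 48), (111, 48, 31), (112, 31, 231), (113, 231, 255), (120, 255, 154), (121, 154, 179), (122, 179, 255), (126, 255, 246), (138, 247, 197), (139, 197, 122), (140, 122, 84), (141, 84, 75), (149, 87, 96), (179, 96, 85), (182, 81, 175), (183, 175, 242), (194, 249, 240), (195, 240, 166), (196, 166, 91), (197, 91, 79), (199, 85, 97)]
  u 330 [(93, 59, 41), (97, 38, 29), (110, 38, 27), (112, 22, 70), (113, 70, 251), (119, 251, 196), (120, 196, 124), (121, 124, 180), (122, 180, 246), (136, 255, 128), (137, 128, 108), (138, 108, 118), (146, 120, 142), (147, 142, 179), (148, 179, 219), (149, 219, 239), (151, 243, 225), (152, 225, 199), (177, 193, 175), (178, 175, 161), (180, 166, 125)
[... 4114 characters left out ...]
, (116, 21, 38), (117, 38, 46), (118, 46, 60), (124, 58, 67), (125, 67, 175), (126, 175, 241), (179, 245, 186), (180, 186, 122), (235, 130, 105), (236, 105, 59), (237, 59, 35), (246, 38, 26), (247, 26, 16)]
level pred: lip,bar front top/bot, seam(45) [[302.0, 130.0], [278.0, 200.0], [278.0, 190.0], [301.0, 155.0]]
mouth up -20 [[299.0, 175.0], [278.0, 190.0], [278.0, 197.0], [342.0, 212.0]]
mouth up -10 [[300.0, 153.0], [278.0, 194.0], [278.0, 192.0], [344.0, 194.0]]
mouth up 10 [[304.0, 107.0], [278.0, 209.0], [278.0, 190.0], [350.0, 159.0]]
mouth up 20 [[306.0, 84.0], [278.0, 220.0], [278.0, 192.0], [354.0, 143.0]]
mouth up 30 [[310.0, 60.0], [278.0, 234.0], [278.0, 196.0], [360.0, 127.0]]
```

Run:
```python
from h import *
g=cv2.imread("pics/w10.png").mean(2)
for v in range(90,262,7):print("%3d"%v," ".join("%2d"%(g[v,u]//10) for u in range(150,420,7)))
```

```text
90  2  2  1  2  2 22  3  8  7 15  9  4  4  3  1 25  7 14 16 16  8  6  6  7  9  5  4 14 13 13 13  2 13 13  8  7  8  7  1
 97  2  2  2  2  1 24  1  1  6 15 25 25  2 13 25 25 25 25 15 15 25 25 25  5  6  3 13 14 13 13 13 13 13 13  7  4  2  8  3
104  2  1  2  2  2 25  1  0  6 14 25 25 25 25 25 25 25 25 25 25 25 25 25 25 13 13 14 14 13 13 13 13 13 13  7  6  1  7  6
111  2  2  2  2  2 25  2  1  4 14 25  8 25 25 25 25  7 25 25 25 25  7 25 13 13 13  1 14 13 13 13  1 12 12  7  8  0  8  8
118  2  2  2  2  2 25  7  8  8 13 25  9 25 25 25 25  7 25 25 25 25  8 13 13 13 13  5 25 12 13 13  2 13 12  7  7  7  8  8
125  2  2  2  2  2 25  8  8  7 13 25 10 25 25 25 25  7 25 25 25 25  2 13 13 14 25  6 25 21  6  3  3  4 13  7  7  7  8  8
132  2  1  2  2  2 25  7 24 24 24 24 23 24 23 24 23 24 23 24 23 11 12 12 12 12 22 24 23 24  8  9  6  4 13  7  8  6  3  8
139  2  2  1  2  2 25  8 24 23 23 23 23 23 24 23 24 24 24 23 12 12 13 12 12 13 24 23 23 23 11 11 11  7 12  5  8  8  1  8
146  2  1  1  2  1 25  7 22 24 23 24 24 23 24 24 24 24 24 12 12 12 12 12 21 23 23 23 23 23  8  9 10 11 12  3  8  8  1  8
153  2  2  2
[... 1223 characters left out ...]
 7  7 12 13 12 12 13 12 12 12 12 13 12 12 12 12 12 12 12 12 10  8 10 13 13 23  2  9  8  7  8  0
230  2  2  2  2  1  1 13  8  7 12 12 12 11 12 12 12 12 12 11 12 12 12 12 12 11 11 11  9  8 12 19 24 24  1  6  8  9 14  2
237  2  2  2  2  2  2 11  7  7 13 12 13 12 13  1  0  1  0  1  1  1  1  4  5  3  3 10  7  8 12 24 24 22  3  3  9  8 23  1
244  2  2  2  2  2  2 10 10  8 13 13 13 12  1  1  1  1  1  1  1  1  1  0  1  4  4  4  7  8  9 25 24 18  8  4  8  9 25  2
251  2  2  1  2  1  2  1  2  2  2  1  2 13  0  1  1  0  1  1  1  1  1  0  1  3  1  1  1  2  1  1  1  1  1  1  2  9 25  2
258  1  2  2  2  2  1  2  1  2  2  2  2  1  0  1  1  1  0  1  1  1  0  0  1  2  2  2  1  2  2  1  1  1  2  2  2  3 25  1
```

The numbers show a level image line but a lip that looks wider and nearer, and the bar further back. So the scoop slid back and pitched mouth-up in the grip. I'll solve for both.

```bash
cat >> h.py <<'E'
def sp(pts,d,t,e=0):
    t=np.radians(t);out=[]
    for x,y,z in pts: out.append((x*np.cos(t)-z*np.sin(t)-d,y,x*np.sin(t)+z*np.cos(t)+e))
    return out
E
python3 - <<'E'
from h import *
from scipy.optimize import least_squares
c=cam("wrist")
pts=[(70,55,-104),(70,-55,-104),(50,0,-103),(38,0,12),(40,55,-83),(40,-55,-83)]
def pr(q):return np.array(scoop(c,sp(pts,*q)))
def f(q):
    P=pr(q);return [P[0,0]-199,P[0,1]-128,P[1,0]-346,P[1,1]-128,P[2,1]-153,P[3,1]-235]
r=least_squares(f,[20,10,0]);print(r.x,r.fun.round(1),pr(r.x))
E
```

```text
[20. 10.  0.] [ 7.  6.  2.  6.  7. 15.] [[206. 134.]
 [348. 134.]
 [277. 160.]
 [278. 250.]
 [204. 180.]
 [350. 180.]]
```

```bash
sed -i 's/).round().tolist() for x,y,z in pts\]/).round(2).tolist() for x,y,z in pts]/' h.py
python3 - <<'E'
from h import *
from scipy.optimize import least_squares
c=cam("wrist")
pts=[(70,55,-104),(70,-55,-104),(50,0,-103),(38,0,12)]
def f(q):
    P=np.array(scoop(c,sp(pts,*q)));return [P[0,0]-199,P[0,1]-128,P[1,0]-346,P[1,1]-128,P[2,1]-153,P[3,1]-235]
r=least_squares(f,[20,10,0],diff_step=.2);print(r.x.round(1),np.round(r.fun,1))
g=lambda q:[f([q[0],q[1],0])[i] for i in range(6)]
r=least_squares(g,[20,10],diff_step=.2);print(r.x.round(1),np.round(r.fun,1))
E
```

```text
[13.2  8.9  0. ] [ 7.  -0.6  1.9 -0.6  0.2  0.5]
[13.2  8.9] [ 7.  -0.6  1.8 -0.6  0.2  0.4]
```

Run:
```python
from h import *
im=cv2.imread("pics/w10.png");g=im.mean(2)
for v in range(0,130,6):print("%3d"%v," ".join("%2d"%(g[v,u]//10) for u in range(170,410,6)))
c=cam("wrist")
m=np.array([513,-299.7]);ax=np.array([.99925,.0386]);Y=np.array([-.0386,.99925])
for x,y,z in((-150,87,3),(-150,-87,3),(-153,90,85),(-153,-90,85),(-100,87,3),(-100,-87,3)):print(x,y,z,px(c,[*(m+x*ax+y*Y),z]).round())
```

```text
0  2  2  2  2  1  1  2  2  2  2  2  2  2  2  2  2  2  2  2  2  2  2  2  1  2  2  2  2  2  1  1  2  2  2  2  1  4  4  4  4
  6  2  2  2  2  2  1  2  2  2  2  2  2  2  2  2  2  2  2  2  2  1  2  2  1  2  1  2  2  2  2  1  1  2  2  2  2  1  2  2  1
 12  2  2  2  2  2  2  2  1  2  2  1  1  2  1  1  1  2  2  2  2  2  2  2  2  2  2  1  2  2  2  2  2  1  2  2  2  1  1  0  0
 18  2  2  2  2  2  2  2  2  2  2  2  2  1  1  2  1  2  2  1  2  1  2  2  2  2  2  2  2  2  2  1  2  2  2  2  2  2  2  1  1
 24  2  1  0  0  0  0  1  0  0  0  0  0  0  0  0  1  0  0  0  0  0  0  0  0  0  0  0  0  0  0  0  0  0  0  0  1  1  0  0  0
 30  2 15 25 25 25 25 25 25 25 25 25 25 25 25 25 25 25 25 25 25 25 25 25 25 25 25 25 25 25 25 25 25 25 25 25 13 13 12 21 13
 36  2  8  8  8  6  7  7  7  8  8  8  8  7  8  7  7  8  7  6  7  7  7  7  8  7  8  7  7  8  8  7  7  7  7  7  8  7  8  7  7
 42  2  4 15  7  7  8  8  8  7  7  7  7  8  7  8  8  7  7  8  8  7  7  7  8  8  8  8  8  7  7  8  8  7  7  7  7  7  7  7  7
 48  2  1 23  1  8  7  6  6  6  7  7  7  6  6  6  7  7  7  5  6  6  8  8  7  6  6  6  8  7  7  6  6  6  8  8  
[... 1062 characters left out ...]
5 25 25 25 25 25 25 12 14 14 14 13 13 13 13 13 12 13 13 10  3  7  2
108  2  2 25  7  6  3  5 13 25 25  7 25 25 25 25 24 25 25 25 25 25  8 25 25 13 13 14  3 14 13 13 13 12  3 13 13  8  0  8  6
114  2  2 14  8  7  2  4 13 25 25  7 25 25 25 25 25 20 25 25 25 25  6 25 13 13 13 14  4 25 13 13 13 10  5 13 13  8  0  8  7
120  2  2  6  8  8  8  8 14 25 25  7 25 25 25 25 25 13 25 25 25 25  6 20 13 13 13 14  6 25 25 13 13  7 10 13 13  7  7  7  8
126  2  2  3 14  8 15 15 17 24 24 15 24 24 25 25 23 19 24 24 24 24  7 13 12 12 12 24 17 23 17 17  6  4  4  4 12  8  7  8  8
-150 87 3 [390.  60.]
-150 -87 3 [207.  60.]
-153 90 85 [438.  28.]
-153 -90 85 [177.  28.]
-100 87 3 [385. 114.]
-100 -87 3 [210. 114.]
```

Three stoppers lie at the near wall, at about (230,75), (277,75) and (317,77), and one is on the right at (365,135). One is probably under the scoop. I back off to see it.

```bash
python3 -m inch '255 -0.3 0 0 0;255 -0.6 0 0 0;255 -0.9 0 0 0;255 -1 0 0 0;255 -1 0 0 0;255 -1 0 0 0;255 -0.9 0 0 0;255 -0.6 0 0 0;255 -0.3 0 0 0;255 0 0 0 0'
python3 - <<'E'
from h import *
go(499,-321,90)
c=cam("wrist");cv2.imwrite("pics/w11.png",c["image"]);g=c["image"].mean(2)
for v in range(10,262,7):print("%3d"%v," ".join("%2d"%(g[v,u]//10) for u in range(180,400,6)))
E
```

```text
time: 23.1
ee_pos: [565.8, -319.1, 149.0]
ee_rot: [-0.0, -0.019, 1.0, 0.0]
contact_force: [-0.3, -0.5, -2.8]
gripper_width: 23.8
grip_force: 30.0
t 23.1 tcp [ 565.8 -319.1  149. ] psi -177.8 delta tool cm [6.68 0.07 5.91] F [-0.3 -0.5 -2.8] w 23.8 q6 -2.21 tilt 0.0
 10  6  0  1  6 11 21  2  3  3  3  2  3 24 21  3  1  3  2 10 12  4  3  6  7  8  6  4 24 23 23 23 23  3 23 23 11  6
 17  6  0  3  4 11 21 24  2  3  3  2 21 24 24 11 12 12 12 12 11 23 10  4  4  5  5 12 23 23 23 23 23 11 23 19 11  6
 24 11  6  4  5  9 21 24 24 24 24 24 24 24 24 24 24 24 22 24 24 24 24 11 11 12 12 24 23 23 23 23 23 23 24 11 11  6
 31 16  6  6  6  8 22 24 24 24 24 24 24 24 24 24 24 24 24 24 24 24 24 24 24 24 24 24 23 23 23 23 23 23 11 11 11  6
 38 20  2  7  6  7 22 24 22  8 24 24 24 24 22  7 24 24 24 24 24  4 24 24 24 24 25  5 23 23 23 23 24  1 11 11 11  6
 45 23  4  6  6  7 11 24 23  7 24 24 24 24 24  5 24 24 24 24 24  5 24 24 24 24 24  5 23 23 23 23 19  1  6  8  9  6
 52 24  6  6  6  6 11 24 25  6 24 24 24 25 25  5 24 24 24 24 23  7 24 24 24 24 21  9 23  3  3  3  3  3  3  3  8  6
 59 24  7  7  7  7 12 24 24 2
[... 2605 characters left out ...]
6  7  7  6
220  1  1 11  6  6 10 10 10 10 10 10 10 10 10 10 10 10 10 10 10 11 11 10 10 11 11 10  6  6  9 11 11 11  7  5  7  7
227  2  2 12  6  6  8 10 10 10 10 10 10 10 10 10 10 10 10 10 10 10 11 10 10 10 10 10  6  7 10 11 11 11  7  6  1  7
234  2  2 11  7  6  6 10 10 10 10 11  8  2 11 11 10 11 11 10 11  0 10 10  7  9 10 10  6  6  9 21 23 23  7  7  1  7
241  2  1 12  9  7  7 10 11 10 11  6  1  1  1  1  0  1  1  1  1  0  1  3  3  2  3  7  6  6  6 23 23 23  7  7  6  6
248  1  0  1  1  1  1  1  1  1 11  1  0  0  1  0  0  0  1  1  1  0  0  0  3  1  1  0  1  2  1  1  1  1  1  1  1  7
255  0  1  1  1  2  1  2  1  0  0  1  0  0  1  0  1  0  0  0  0  1  0  1  0  1  2  1  2  2  1  1  1  1  1  1  1  1
```

```bash
cat >> h.py <<'E'
M_=np.array([513,-299.7]);AX=np.array([.99925,.0386]);YY=np.array([-.0386,.99925])
def tr(c,u,v,z=22):
    p=pl(c,u,v,z)[:2]-M_;return (p@AX).round(),(p@YY).round()
E
python3 - <<'E'
from h import *
c=cam("wrist")
for u,v in((245,105),(365,68),(250,12),(285,10),(325,10)):print((u,v),tr(c,u,v))
p=pose()[1][:2]-M_;print(p@AX,p@YY)
E
```

```text
(245, 105) (np.float64(-41.0), np.float64(-51.0))
(365, 68) (np.float64(-73.0), np.float64(59.0))
(250, 12) (np.float64(-118.0), np.float64(-45.0))
(285, 10) (np.float64(-119.0), np.float64(-14.0))
(325, 10) (np.float64(-119.0), np.float64(20.0))
51.510472065543546 -21.429783787604123
```

```bash
python3 -m inch '255 0 0.3 0 0;255 -0.1 0.6 0 0;255 -0.2 0.8 0 0;255 -0.2 0.8 0 0;255 -0.2 0.8 0 0;255 -0.1 0.7 0.5 0;255 0 0.5 1 0;255 0 0.25 1 0;255 0 0 1 0;255 0 0 1 0;255 0 0 0.6 0;255 0 0 0 0'; python3 -m inch '255 0 0 0.4 0;255 0 0 0.3 0;255 0 0 0.2 0;255 0 0 0 0'
```

```text
time: 24.4
ee_pos: [570.7, -271.2, 96.3]
ee_rot: [-0.001, -0.019, 1.0, 0.001]
contact_force: [-0.6, 0.5, -2.5]
gripper_width: 23.8
grip_force: 30.0
time: 24.8
ee_pos: [571.6, -271.4, 89.0]
ee_rot: [-0.0, -0.019, 1.0, 0.0]
contact_force: [0.2, 0.7, -2.9]
gripper_width: 23.7
grip_force: 30.0
```

```bash
python3 -m inch '255 0 0 0.3 0;255 0 0 0 0;255 0 0 0.3 0;255 0 0 0 0'; python3 -m inch '255 0 0 0.3 0;255 0 0 0 0;255 0 0 0 0'; python3 -m inch '255 0 0 0.3 0;255 0 0 0 0;255 0 0 0 0'
python3 - <<'E'
from h import *
go(0,0,90)
c=cam("wrist");cv2.imwrite("pics/w12.png",c["image"]);g=c["image"].mean(2)
for v in range(60,262,7):print("%3d"%v," ".join("%2d"%(g[v,u]//10) for u in range(180,400,6)))
print(scoop(c,[(70,55,-104),(70,-55,-104),(38,0,12)]))
E
```

```text
time: 25.2
ee_pos: [571.4, -271.2, 82.7]
ee_rot: [-0.0, -0.019, 1.0, 0.0]
contact_force: [-0.5, -0.3, -3.3]
gripper_width: 23.8
grip_force: 30.0
time: 25.5
ee_pos: [572.5, -271.9, 82.1]
ee_rot: [0.001, -0.019, 1.0, -0.001]
contact_force: [-3.5, 0.5, 5.7]
gripper_width: 23.9
grip_force: 30.0
time: 25.8
ee_pos: [573.4, -272.6, 81.7]
ee_rot: [0.002, -0.019, 1.0, -0.001]
contact_force: [-5.9, 1.9, 14.4]
gripper_width: 24.0
grip_force: 30.0
t 25.8 tcp [ 573.4 -272.6   81.7] psi -177.8 delta tool cm [56.24 29.45 -1.13] F [-5.9  1.9 14.4] w 24.0 q6 -2.14 tilt 0.3
 60 23 23 25  5 24 24 23 24 24 24  6  7 24 24 24 24 24 25  6 24 24 23 23 12 11  2  2  2 11 11  7  4  6  4  6  2  6
 67  3  3 24 24 24 24 24 24 24 24 25 25 24 24 24 24 24 24 24 24 24 24 24 24 11 11 11 11 11 11  6  0  6  5  6  4  6
 74  3  3  3 24 24 24 24 24 24 24 24 24 24 24 24 24 24 24 24 24 24 24 24 16 12 12 11 11 12 10  6  1  6  7  5  5  6
 81  3  3  3 24 24 24 24 24 24 24 24 25 24 24 24 24 24 24 24 24 24 24 21 11 12 11 11 11 11 11  6  2  4  6  7  6  6
 88  2  3  3  6 23 24 24 24 24 24 10  7 25 24 24 24 24 25  7 24 24 23 11 11 1
[... 2152 characters left out ...]
0 11 10 10 11 10 11 10 10 10 11 10 10 10  6  6  9  6  6  4  6  7  8  0
228 22 18 11  7  7  6 10 10 10 10 10 10 10 11 10 10 10 10 10 11 10 10 10 10 10 10 10  6  6 10  6  6  2  7  9  3  2
235 22 23 11  9  6  6 10 10 11 11 10  7  0  9  9  9  9  9  9 10  0 11 11  6  8 10 11  6  6 11  6  6  6  6 10  0  2
242 22 23 10 11  7  7 10 10 10 11  3  0  1  0  0  0  0  1  1  2  1  1  3  3  2  3  3  7  6  7  5  6  6  6 11  0  1
249  0  0  1  1  1  1  1  1  1 10  0  1  1  1  1  1  1  0  1  1  0  0  0  2  1  1  1  1  1  1  1  1  1  0  1  1  1
256  2  1  1  1  1  1  1  1  1  0  0  0  1  1  1  1  1  1  1  0  1  0  0  1  1  1  1  1  1  2  1  1  1  1  1  1  1
[[209.38, 130.22], [344.17, 130.26], [277.73, 200.36]]
```

Rear contact came at TCP z=82, so the scoop rides about 8 mm higher in the grip. It stands on the tray floor now, so I release it, let it settle level, and regrip.

```bash
python3 -m inch '180 0 0 0 0;120 0 0 0 0;120 0 0 -0.4 0;120 0 0 -0.4 0;120 0 0 0 0'
python3 - <<'E'
from h import *
go(0,0,89.6)
c=cam("wrist");cv2.imwrite("pics/w13.png",c["image"]);g=c["image"].mean(2)
for v in range(110,270,5):print("%3d"%v," ".join("%2d"%(g[v,u]//10) for u in range(180,380,5)))
s,p,r=pose();
for d in(0,10,20):print(d,[px(c,np.array([p[0]+d,p[1],108])+r@np.array([x,-y,-z])).round().tolist() for x,y,z in[(70,55,-104),(70,-55,-104),(38,0,12),(40,55,-83)]])
E
```

```text
time: 26.35
ee_pos: [572.1, -271.6, 85.8]
ee_rot: [0.001, -0.019, 1.0, -0.0]
contact_force: [0.0, 0.3, 0.2]
gripper_width: 49.1
grip_force: 0.0
t 26.4 tcp [ 572.1 -271.6   85.8] psi -177.8 delta tool cm [56.12 29.34 -0.45] F [0.  0.3 0.2] w 49.1 q6 -2.14 tilt 0.1
110  2  1 24 25  5 25 24 24 24 24 24 24  6  5 24 24 24 24 24 24 25  5 11 11 11 12 11 10 11 14  0 11 11 11 11  6  0  6  3  6
115 24 23 24 24 24 24 24 24 24 24 24 24 24 25 24 24 24 24 24 24 24 24 22 11 11 12 11 11 19 24 24 11 10 11 11  6  1  6  5  6
120 23 23 23 24 24 24 24 24 24 24 24 24 24 25 25 24 24 24 24 24 24 25 11 12 11 11 11 11 24 24 24 24 12 11 11  6  3  5  5  6
125 23 23 23 24 24 24 24 24 24 24 24 24 25 25 25 25 25 25 25 25 25 10 11 11 11 11 11 25 24 24 24 24 23 25 12  6  3  5  6  6
130 23 23 24 24 18 24 24 24 24 24 25 25 25 25 25 25 25 25 25 25 23 11 10 11 11 11 10 24 24 24 24 23 23 23 24  7  5  4  6  5
135 24 24 24 24  5 22 24 24 24 24 24 25 25 25 25 25 25 25 25 25 11 11 11 11 11 11 24 24 24 24 24 24 23 24 24  7  7  6  7  5
140 24 23 24 24  5 14 24 24 24 24 24 25 25 25 25 25 25 25 25 23 11 11 11 11 11 23 24 24 24 2
[... 2634 characters left out ...]
6
250  1  1  3 10 10  6  2  1  0  1  1 11 10 10  0  1  1  1  1  0  0  1  1  0  2  3  3  4  1  1  0  0  2  9  6  6  1  1  1  2
255  1  0  1 22 22  3  0  0  0  0  1 24 23 21  1  1  1  1  1  0  1  1  1  1  2  3  3  4  1  1  1  0  0  6  6  6  1  1  2  1
260  1  3  0 22 21  1  1  0  0  1  0 21 22 22  2  0  1  1  1  1  1  1  1  1  3  3  3  4  0  1  1  1  0  0  5  6  1  3  1  1
265  5  5  4 23  0  0  0  1  1  0  1 20 21 22  1  1  0  1  0  1  1  1  1  1  3  3  3  4  1  1  1  0  0  0  0  6  4  4  5  1
0 [[209.0, 130.0], [345.0, 130.0], [278.0, 201.0], [205.0, 170.0]]
10 [[209.0, 143.0], [344.0, 143.0], [277.0, 222.0], [205.0, 183.0]]
20 [[209.0, 155.0], [343.0, 155.0], [276.0, 242.0], [205.0, 196.0]]
```

```bash
python3 -m inch '120 0.8 0 -0.4 0;120 0 0 0 0;255 0 0 0 0;255 0 0 0 0;255 0 0 0 0;255 0 0 0 0;255 0 0 0 0'; python3 -c "
from h import *
go(0,0,89.6);p=pose()[1][:2]-M_;print(p@AX,p@YY)"
```

```text
time: 27.1
ee_pos: [563.7, -271.7, 89.1]
ee_rot: [-0.0, -0.019, 1.0, -0.0]
contact_force: [-0.3, 0.4, -0.3]
gripper_width: 23.9
grip_force: 30.0
t 27.1 tcp [ 563.7 -271.7   89.1] psi -177.8 delta tool cm [ 5.528e+01  2.932e+01 -5.000e-02] F [-0.3  0.4 -0.3] w 23.9 q6 -2.14 tilt 0.0
51.714124093449556 25.99497706237176
```

```bash
python3 -m inch '255 0.4 0 0.05 0;255 0.8 0 0 0;255 0.8 0 0 0;255 0.8 0 0 0;255 0.8 0 0 0;255 0.8 0 0 0;255 0.8 0 0 0;255 0.8 0 0 0;255 0.8 0 0 0;255 0.8 0 0 0;255 0.8 0 0 0;255 0.8 0 0 0'; python3 -m inch '255 0.6 0 0 0;255 0.6 0 0 0;255 0.6 0 0 0;255 0.6 0 0 0;255 0.4 0 0 0';python3 -m inch '255 0.4 0 0 0;255 0.3 0 0 0;255 0.2 0 0 0;255 0 0 0 0'; python3 -c "
from h import *
go(0,0,89.6);p=pose()[1][:2]-M_;print(p@AX,p@YY)
c=cam('wrist');cv2.imwrite('pics/w14.png',c['image']);g=c['image'].mean(2)
for v in range(105,262,6):print('%3d'%v,' '.join('%2d'%(g[v,u]//10) for u in range(150,400,6)))
"
```

```text
time: 28.3
ee_pos: [471.4, -275.4, 89.0]
ee_rot: [0.0, -0.019, 1.0, -0.0]
contact_force: [3.4, 0.7, 5.2]
gripper_width: 23.7
grip_force: 30.0
time: 28.8
ee_pos: [443.6, -276.5, 89.1]
ee_rot: [0.0, -0.019, 1.0, -0.0]
contact_force: [3.6, -0.4, 7.3]
gripper_width: 23.7
grip_force: 30.0
time: 29.2
ee_pos: [434.6, -276.8, 89.0]
ee_rot: [0.0, -0.019, 1.0, -0.0]
contact_force: [1.6, 1.7, 6.2]
gripper_width: 23.8
grip_force: 30.0
t 29.2 tcp [ 434.6 -276.8   89. ] psi -177.8 delta tool cm [42.36 29.33 -0.08] F [1.6 1.7 6.2] w 23.8 q6 -2.28 tilt 0.0
-77.5069687863265 25.86577572120124
105  1  2  2  2  1  1  1  2  1  2  2  2  2  2  2  2  2  2  2  2  2  1  2  1  1  2  2  2  0  1  1  1  1  1  0  1  1  1  1  1  1  1
111  2  2  2  2  2  2  2  2  2  1  2  2  2  1  2  2  2  2  2  2  2  2  2  2  2  2  2  0  0  0  1  0  1  2  1  0  1  1  1  1  1  1
117  2  2  2  2  2  2  2  2  2  2  3  3  3  3  3  3  3  3  3  2  3  3  3  3  3  2  1  1  0  1  1  1  1  1  1  2  1  2  1  1  1  0
123 25 25 25 25 25 25 25 25 25 25 25 25 25 25 25 25 25 25 25 25 25 25 25 25 15 15 15 15 15 14 14 14 23 25 25 25 25 25 23 14 13 
[... 2292 characters left out ...]
 6 13 12 12 12 12  7  8 12  8  6  4  8 11  1  0 10
237 12 24 24 24 18  4  4  2  9 11  7 13 13 13 13 13  3  1  1  1  2  2  1  2  2  0  9  3  3  2  8  7  7 10  8  6  2  7 13  0  1 10
243 12 24 24 24  4  4  3  3  3 13  8 11 13 12 12  2  1  0  2  1  1  1  1  1  1  0  1  4  4  4  4  5  7  9  8  8  0  8 13  1  2  9
249 12  8  1  1  2  1  2  2  1  2  2  1  2  1 25  0  0  1  1  1  1  1  2  1  1  1  1  0  3  1  2  2  2  2  1  2  2  2  2  2  1  2
255  6  1  1  2  1  2  2  2  2  2  2  2  1  2  0  0  1  1  1  1  1  1  1  1  1  1  0  1  1  2  1  2  2  2  1  2  1  1  1  1  1  1
261  2  2  2  2  2  1  1  1  2  1  2  2  1  6  0  0  1  1  1  1  1  2  1  1  2  1  1  1  3  2  1  1  2  2  2  1  1  1  2  2  2  2
```

Three stoppers are on the lip, at columns about 222, 265 and 305, and one is at the bowl's rear, (320,243). I press to the wall, then lift along it.

```bash
python3 -m inch '255 0.2 0 0 0;255 0.2 0 0 0;255 0 0 0 0'; python3 -m inch '255 0.1 0 -0.2 0;255 0 0 -0.3 0;255 0 0 -0.4 0;255 0 0 -0.4 0;255 0 0 -0.4 0;255 0 0 -0.4 0;255 0 0 -0.4 0;255 0 0 -0.3 0;255 0 0 -0.2 0;255 0 0 0 0'; python3 -c "
from h import *
go(0,0,89.6);p=pose()[1][:2]-M_;print(p@AX,p@YY)
c=cam('wrist');cv2.imwrite('pics/w15.png',c['image']);g=c['image'].mean(2)
print(scoop(c,[(70,55,-104),(70,-55,-104),(38,0,12)]))
for v in range(111,262,6):print('%3d'%v,' '.join('%2d'%(g[v,u]//10) for u in range(150,400,6)))
"
```

```text
time: 29.55
ee_pos: [430.7, -277.0, 89.0]
ee_rot: [0.0, -0.019, 1.0, -0.0]
contact_force: [1.8, -0.2, 6.2]
gripper_width: 24.0
grip_force: 30.0
time: 30.55
ee_pos: [429.9, -277.0, 119.1]
ee_rot: [0.0, -0.019, 1.0, -0.0]
contact_force: [0.1, 0.8, -3.0]
gripper_width: 23.8
grip_force: 30.0
t 30.6 tcp [ 429.9 -277.   119.1] psi -177.8 delta tool cm [41.9  29.33  2.92] F [ 0.1  0.8 -3. ] w 23.8 q6 -2.29 tilt 0.0
-82.1503531045181 25.90084926539253
[[209.63, 129.99], [344.32, 130.04], [277.97, 199.93]]
111  2  1  1  2  2  1  1  2  2  1  2  2  2  2  2  1  2  2  2  2  2  2  2  1  1  2  2  1  0  1  0  1  1  1  1  1  1  1  1  0  1  1
117  2  2  2  1  1  2  2  2  2  2  2  2  2  2  2  2  2  2  2  2  2  2  2  2  2  2  1  1  1  1  1  2  1  1  0  1  1  1  1  1  2  1
123  2  2  2  2  2  2  2  1  2  2  2  2  2  2  1  2  2  2  2  2  2  2  2  2  1  1  0  1  0  0  2  2  2  1  1  1  0  1  0  1  1  1
129 25 25 25 25 25 25 25 25 25 25 25 25 25 25 25 25 25 25 25 25 25 25 25 25 15 15 15 14 15 14 14 25 25 25 25 25 25 25  0  1  0  1
135  8 12 25 19  4  4  3 25 25 25 25 12  6 10 25 25 25 20  9  6  8 13 23 25 1
[... 2082 characters left out ...]
 6 12 12 12 12 12  7  8  9  3  7 10  0  1 10 10  9
237  8  8 11 24 24  8  4  4  3 11  8 13 13 13 13 13  3  1  2  2  1  1  2  2  1  1  9  3  3  3  7  7  7 10  1  8  9  1  1  9 10 10
243  8  7 10 12 24  4  5  3  3 13  7 12 13 13 12  2  1  1  1  1  1  1  1  1  1  0  1  3  4  4  4  5  7  9  4  8  7  2  2  2 11 11
249  8  3  0  1  1  2  1  1  1  1  1  2  1  2 25  0  0  1  1  2  2  1  2  1  1  1  1  0  3  1  2  2  1  1  1  1  1  1  2  2  1 11
255  5  2  1  1  2  1  1  1  2  2  2  1  2  2  0  1  0  0  1  1  1  1  1  1  1  1  0  0  2  2  1  2  2  1  2  2  2  2  1  2  1  2
261  1  1  2  2  2  2  2  2  1  1  2  2  1  6  1  1  1  1  1  1  1  2  2  1  1  1  0  0  4  1  1  2  1  1  2  1  2  2  2  2  1  2
```

All three rose with the scoop, so there are four in the bowl. I withdraw very gently, rising as I go.

```bash
python3 -m inch '255 -0.05 0 0 0;255 -0.1 0 0 0;255 -0.15 0 0 0;255 -0.2 0 0 0;255 -0.3 0 0 0;255 -0.4 0 0 0;255 -0.5 0 0 0;255 -0.5 0 0 0;255 -0.5 0 0 0;255 -0.5 0 0 0;255 -0.5 0 -0.1 0;255 -0.5 0 -0.2 0'; python3 -m inch '255 -0.5 0 -0.3 0;255 -0.5 0 -0.4 0;255 -0.5 0 -0.4 0;255 -0.5 0 -0.4 0;255 -0.5 0 -0.4 0;255 -0.5 0 -0.4 0;255 -0.5 0 -0.3 0;255 -0.5 0 -0.2 0;255 -0.5 0 -0.1 0;255 -0.5 0 0 0;255 -0.5 0 0 0;255 -0.5 0 0 0'; python3 -c "
from h import *
go(0,0,151);p=pose()[1][:2]-M_;print(p@AX,p@YY)
c=cam('wrist');cv2.imwrite('pics/w16.png',c['image']);g=c['image'].mean(2)
for v in range(111,262,7):print('%3d'%v,' '.join('%2d'%(g[v,u]//10) for u in range(170,380,6)))
"
```

```text
time: 31.8
ee_pos: [472.1, -275.1, 121.5]
ee_rot: [-0.0, -0.019, 1.0, 0.0]
contact_force: [0.2, 0.9, -4.2]
gripper_width: 24.0
grip_force: 30.0
time: 33.0
ee_pos: [532.0, -272.8, 150.3]
ee_rot: [-0.0, -0.019, 1.0, 0.0]
contact_force: [1.1, -0.9, -4.5]
gripper_width: 23.8
grip_force: 30.0
t 33.0 tcp [ 532.  -272.8  150.3] psi -177.8 delta tool cm [ 5.211e+01  2.930e+01 -3.000e-02] F [ 1.1 -0.9 -4.5] w 23.8 q6 -2.17 tilt 0.0
19.990816741444945 26.13028338651063
111 24 24  5 24 24 24 24 17 23 24 24 25 25  6 25 24 25 25 25  6 24 24 11 12  8  6 24 11  6  6  6  6  8  0  1
118 24 24  5 24 24 24 24 22 20 24 24 25 24  5 25 24 25 25 25  6 24 11 11 11  6 21 24 23  6  7  7  6  5  0  1
125 24 24 25  3  3  5 12 13 14  9 18 11 20 25 25 24 25 24 25 25 16 11 11 11 12 24 24 23  5  5  4  7  5  1  0
132 24 21  7 11  6 12 12 13 13 14 14  6 11 12 13 25 25 25 25 22 11  9  3  3  3  4  4  5  4  2  2 10  1  0  0
139 21  5 12 12 12 12 13 13 13 14 14 11  4  6  5  3  3  3  2  3 10  3  4  5  6  7  7  6  5  1  0 16  1  0  1
146 21 11 11 12 12 12 12 13 13 13 13 14  2  6  7  7  8  3  3  3  3  4  3  8  8  8  8  8 16 
[... 1061 characters left out ...]
1  1  1 11 10 10 10 10 11  6  6  7  1  1  0  1
223  5 20 22 23 23 23  6  6 10 10 10 11 10 11  1  1  1  1  1  1  1  1 11 11 11 11 10 11  6  6  7  0  1  0  1
230  5 10 22  3 23 23  6  6 11 10 10 10 10 10  1  2  1  2  1  1  1  1 10 10 10 10 10 10  6  6  8  1  1  2  1
237  5 10 22  5 23 22  6  6 11 11 10 10 11  0  1  1  1  1  1  1  0  1  1  3  3  2  2 10  6  6 10  2  1  1  1
244  6 10 23 20 22 22  6  6 11 10 11 11  0  0  1  1  1  0  0  1  1  0  1  0  3  3  3  3  6  7 10  2  2  1  2
251  1  2  1  2  1  1  1  1  1  1  0  0  1  1  1  1  1  1  1  0  1  1  1  0  1  0  1  0  2  1  1  1  1  1  2
258  1  1  1  1  1  1  1  1  1  1  1  0  0  0  0  1  1  0  1  1  1  1  1  0  1  1  1  2  1  1  1  1  1  2  1
```

```bash
python3 -m inch '255 -0.5 0 0 0;255 -0.5 0 0 0;255 -0.5 0 0 0;255 -0.5 0 0 0;255 -0.5 0 0 0;255 -0.5 0 0 0;255 -0.5 0 0 0;255 -0.5 0 0 0;255 -0.5 0 0 0;255 -0.5 0 0 0;255 -0.5 0 0 0;255 -0.5 0 0 0'; python3 -m inch '255 -0.5 0 0 0;255 -0.5 0 0 0;255 -0.5 0 0 0;255 -0.5 0 0 0'; python3 -c "
from h import *
go(0,0,151);p=pose()[1][:2]-M_;print(p@AX,p@YY)
c=cam('wrist');cv2.imwrite('pics/w17.png',c['image']);g=c['image'].mean(2)
for v in range(90,262,7):print('%3d'%v,' '.join('%2d'%(g[v,u]//10) for u in range(170,380,6)))
"
```

```text
time: 34.25
ee_pos: [592.1, -270.6, 150.6]
ee_rot: [-0.0, -0.019, 1.0, 0.0]
contact_force: [-1.1, 0.1, -4.0]
gripper_width: 24.2
grip_force: 30.0
time: 34.65
ee_pos: [610.0, -270.1, 152.4]
ee_rot: [-0.003, -0.019, 1.0, 0.0]
contact_force: [-13.2, 1.9, 11.4]
gripper_width: 24.0
grip_force: 30.0
t 34.6 tcp [ 610.  -270.1  152.4] psi -177.8 delta tool cm [59.91 29.34  0.5 ] F [-13.2   1.9  11.4] w 24.0 q6 -2.1 tilt 0.3
98.02739952180917 25.814603324452595
 90 24 24 25 24 24 24 24 25 25 24 24 24 25 25 25 25 25 25 25 25 25 24 24 17 12 12 12 12  8  6  6  6 12  1  0
 97 24 24  5 24 24 24 24 18 23 24 24 25 25  6 25 25 25 25 25  6 25 25 22 12  9  4 12 12  7  6  6  6  9  1  0
104 24 24  5 24 24 24 24 22 19 25 24 25 25  6 25 25 25 25 25  6 25 25 11 12  9  7 12 12  6  6  6  6  8  1  1
111 24 24 24 24 24 24 25 20 23 25 24 24 25 25 25 25 25 25 25 25 25 12 12 12 11 25 11 12  6  5  5  6  6  1  0
118 24 24 24 24 23  9 12 13 14 12 19 25 25 25 25 25 25 25 25 25 22 12 12 12 13 25 24 22  6  4  4  6  2  1  0
125 21 24 18 25 11 12 12 13 13 13 13  7 10  3  3  2  5 15 21 16 12  3  3  3  6  6  5  6  6 17  6 1
[... 1381 characters left out ...]
1  1  1 11 11 10 11 11 11  6  6  8  1  0  1  1
223  7 10 23  5 20 24  6  6 10 11 10 10 10 10  1  1  2  1  1  1  1  1 10 10 10 10 10 10  6  6  7  1  1  1  2
230  6 10 23  8 21 23  7  6 11 11 11 11 11 11  1  1  1  1  1  1  0  1 11  2  3  3  2  7  6  6  9  1  1  1  1
237  6 11 23 23 23 23  6  7 11 11 11 11 11  0  1  1  0  1  1  0  1  1  0  3  3  3  3  3  6  6 10  1  2  1  1
244  6  7  7  7  8  8  7  7 11 11 11 11  0  1  1  1  1  2  1  1  0  1  1  0  3  4  3  3  6  7 11  2  2  2  2
251  1  1  2  1  1  1  1  1  1  1  0  0  0  0  1  1  1  1  1  0  1  1  1  1  0  0  1  1  2  1  1  1  1  1  1
258  1  1  1  2  1  1  1  1  1  1  1  1  0  1  1  1  1  1  1  1  1  1  1  1  1  0  2  2  1  2  1  1  0  1  1
```

Contact with the far wall; all four stoppers are still aboard. I push on to pitch the mouth up.

```bash
python3 -m inch '255 -0.3 0 0 0;255 -0.3 0 0 0;255 -0.3 0 0 0;255 -0.3 0 0 0'; python3 -m inch '255 -0.3 0 0 0;255 -0.3 0 0 0;255 -0.3 0 0 0;255 0 0 0 0'; python3 -c "
from h import *
go(0,0,151);p=pose()[1][:2]-M_;print(p@AX,p@YY)
c=cam('wrist');cv2.imwrite('pics/w18.png',c['image']);g=c['image'].mean(2)
for v in range(69,262,7):print('%3d'%v,' '.join('%2d'%(g[v,u]//10) for u in range(170,380,6)))
"
```

```text
time: 35.1
ee_pos: [623.4, -269.8, 156.3]
ee_rot: [-0.001, -0.019, 1.0, -0.0]
contact_force: [-11.9, 4.6, 17.9]
gripper_width: 23.9
grip_force: 30.0
time: 35.5
ee_pos: [634.1, -269.5, 158.1]
ee_rot: [0.002, -0.019, 1.0, -0.001]
contact_force: [-9.6, 4.8, 18.0]
gripper_width: 23.7
grip_force: 30.0
t 35.5 tcp [ 634.1 -269.5  158.1] psi -177.8 delta tool cm [62.33 29.37  0.44] F [-9.6  4.8 18. ] w 23.7 q6 -2.09 tilt 0.2
122.16590309411296 25.508377159967896
 69 24 25  4 24 24 24 24 21 18 24 24 24 25  6 24 25 25 25 25  6 25 24 24 24 25  2 13 13 10  7  6  7 12  0  0
 76 24 24  4 24 24 24 25 22 15 24 24 24 25  7 25 25 25 25 25  6 25 24 25 25 13  1 13 13  9  7  7  7 12  1  1
 83 24 24  4 24  8 10 10 10  7 23 24 24 25  8 25 25 25 25 25  5 25 25 25 22 13  2 12 12  8  7  7  7 10  0  0
 90 24 24 24  9  9  9 10  9  9  9  4 23 18  4  4  4  4 10 22 23 22 23 10 10 10 10 11 11 11 10 11  6  8  1  0
 97 22 24  7  9  9  9  9  9  9  9  8  8  5  5  5  5  5  5  5  4 21  7  4  3  3  3  3  6  5  5 11  6  3  0  0
104 21 24  8  9  9  9  9  9  9  9  9  5  5  8  7  6  5  5  5  6  3  3  4  4  3  4  7  7  8  7 10
[... 1710 characters left out ...]
1  1  1  2  3  4  4  4  3  3  6 11  1  1  1  2
223  8  5  5  5  8  7  6  7 11 11 11 11 11 10  1  1  1  1  1  1  1  1  3  4  3  4  4  4  2  6 11  1  1  0  2
230  4  5  5  8  7  5  7  7 11 11 11 11 11 11  1  1  1  1  1  1  0  2  3  4  3  4  4  3  3  7 12  2  1  1  1
237  8  8  8  8  8  8  9  6  8  8  8  8  9  0  1  1  0  1  1  1  1  1  1  4  4  4  4  3  4  7 12  2  1  2  1
244  8  8  8  8  8  8 11  7  9  9  9  9  1  1  1  1  1  1  1  1  1  0  1  1  4  4  4  3  6 10 12  1  1  1  1
251  2  1  1  1  1  1  1  1  1  1  1  0  0  0  1  1  1  1  1  1  1  1  1  0  0  1  1  1  2  1  1  1  1  1  1
258  1  0  1  1  1  1  1  1  1  0  1  0  0  1  1  1  1  1  1  1  1  1  1  1  0  1  1  1  1  1  2  1  1  1  1
```

Run:
```python
from h import *
t=cam("top");s=cam("scene")
for z in(0,60,100,120,150):print(z,"scene rim corner",pl(s,134,298,z)[:2].round(),"top",pl(t,372,80,z)[:2].round(),pl(t,378,138,z)[:2].round(),pl(t,384,132,z)[:2].round())
```

```text
0 scene rim corner [ 671. -360.] top [ 919. -307.] [ 743. -314.] [ 760. -332.]
60 scene rim corner [ 694. -341.] top [ 889. -291.] [ 721. -297.] [ 738. -315.]
100 scene rim corner [ 709. -328.] top [ 868. -281.] [ 707. -287.] [ 723. -303.]
120 scene rim corner [ 716. -322.] top [ 858. -275.] [ 700. -281.] [ 715. -297.]
150 scene rim corner [ 728. -313.] top [ 842. -267.] [ 689. -273.] [ 704. -289.]
```

The large tray's rim is about 110 mm high with its corner near (712,−305), so my bar clears it. I push further for more tilt.

```bash
python3 -m inch '255 -0.3 0 0 0;255 -0.3 0 0 0;255 -0.3 0 0 0;255 0 0 0 0'; python3 -m inch '255 -0.3 0 0 0;255 -0.3 0 0 0;255 -0.3 0 0 0;255 0 0 0 0'; python3 -c "
from h import *
go(0,0,151);p=pose()[1][:2]-M_;print(p@AX,p@YY)
c=cam('wrist');cv2.imwrite('pics/w19.png',c['image']);g=c['image'].mean(2)
for v in range(41,262,8):print('%3d'%v,' '.join('%2d'%(g[v,u]//10) for u in range(170,380,7)))
"
```

```text
time: 36.05
ee_pos: [644.1, -269.1, 158.9]
ee_rot: [0.003, -0.019, 1.0, -0.001]
contact_force: [-6.7, 4.1, 19.9]
gripper_width: 23.6
grip_force: 30.0
time: 36.45
ee_pos: [653.7, -268.7, 159.0]
ee_rot: [0.004, -0.019, 1.0, -0.001]
contact_force: [-5.2, 3.5, 17.9]
gripper_width: 23.4
grip_force: 30.0
t 36.5 tcp [ 653.7 -268.7  159. ] psi -177.8 delta tool cm [64.28 29.38  0.23] F [-5.2  3.5 17.9] w 23.4 q6 -2.08 tilt 0.5
141.75917983150535 25.499564411398083
 41 24 23 24 24 24 24 24 24 24 25 25 23 25 24 25 25 23 25 24 24 24 24 24 24 25  6  7  7  2  0
 49 24 11 25 24 24 24  7 25 24 25 25 10 25 24 25 25  9 25 24 24 24  7 25 13 13  7  7  7  0  0
 57 24 20 24 21 20 20 19 20 20 21 21 19 21 21 21 21 20 21 21 21 22 10 11 10 11 10 11 10  0  1
 65 24 24 24 24 21 22 21 22 22 22 21 22 22 22 22 21 21 22 22 22 11 11 10 10 11 10 10 10  0  0
 73 24 24 24 24 21 21 22 22 21 22 22 22 22 22 22 22 22 22 22 16 11 11 10 11 10 11 10 12  1  1
 81 24 24  4 24 22 22 22 22 22 22 22 22 22 22 22 22 22 22 22 11 11 10 11 10 11 11 10 12  1  0
 89 24 24  5 24 19 20 20 20 19 20 20 20 20 20 20 20 21 21 10 11 10 10 10 20
[... 1292 characters left out ...]
  0  1  1  3  3  4  4  4  3  7 11  0  1  1
209  9  8  8  8  8  7  7  3  4  4  3  1  1  1  2  1  2  1  1  1  4  4  3  4  3  7 12  1  0  1
217  3  8  8  3  4  8  7  3  3  4  3  2  1  2  0  1  0  0  0  2  4  3  4  3  3  7 13  1  0  1
225 24 23 11 11 11 10  9  3  3  4  4  3  1  1  1  1  1  1  1  8  4  3  3  4  8  9 11  0  1  2
233  2  2  2  2  2  8  9  9  9 10  9  5  1  1  1  1  0  1  1  5 10  9 10 10 10 11  1  1  2  1
241  2  2  1  2  2  1  1  2  1  2  1  0  0  1  1  1  1  1  1  1  2  2  1  1  2  2  3  6  6  7
249  1  1  1  1  1  1  1  1  1  2  1  0  1  1  1  0  1  0  1  0  1  2  1  1  1  2  1  1  1  1
257  1  1  2  1  1  1  1  1  2  1  0  1  1  0  1  1  1  1  0  1  0  1  1  2  1  2  2  0  2  2
```

All four stoppers slid into the bowl, which is now pitched mouth-up by about 28°. I lift and turn towards the pan.

```bash
python3 -m inch '255 0.5 0 -0.3 0;255 1 0 -0.7 0;255 1.5 0 -1 0;255 1.5 0 -1.5 0;255 1.5 0 -2 0;255 1 0 -2 0;255 0.5 0 -1 0;255 0 0 -0.5 0;255 0 0 0 3;255 0 0 0 6;255 0 0 0 8;255 0 0 0 8'; python3 -m inch '255 0 0 0 8;255 0 0 0 8;255 0 0 0 8;255 0 0 0 8;255 0 0 0 8;255 0 0 0 8;255 0 0 0 8;255 0 0 0 6;255 0 0 0 4;255 0 0 0 1.2;255 0 0 0 0'; python3 -c "
from h import *
go(555,230,230)"
```

```text
time: 37.7
ee_pos: [575.4, -270.9, 238.8]
ee_rot: [-0.001, 0.2, 0.98, 0.0]
contact_force: [-0.4, -0.5, -3.1]
gripper_width: 23.9
grip_force: 30.0
time: 38.8
ee_pos: [575.4, -271.0, 239.4]
ee_rot: [-0.001, 0.707, 0.707, -0.0]
contact_force: [-0.3, -0.2, -3.6]
gripper_width: 23.4
grip_force: 30.0
t 38.8 tcp [ 575.4 -271.   239.4] psi 90.1 delta tool cm [50.1  -1.99  0.99] F [-0.3 -0.2 -3.6] w 23.4 q6 -0.53 tilt 0.1
```

```bash
python3 -m inch '255 0.8 0 0 0;255 1.8 0 0 0;255 2.8 0 0 0;255 3.5 0 0 0;255 4 -0.3 0 0;255 4 -0.3 0 0;255 4 -0.4 0 0;255 4 -0.4 0 0;255 4 -0.3 0 0;255 4 -0.3 0 0;255 3.6 0 0 0;255 3 0 0 0'; python3 -m inch '255 2.2 0 0 0;255 1.5 0 0 0;255 0.8 0 0 0;255 0.4 0 0 0;255 0 0 0 0;255 0 0 0 0'
python3 - <<'E'
from h import *
go(555,283,230)
t=cam("top");s=cam("scene");c=cam("wrist");cv2.imwrite("pics/w20.png",c["image"]);cv2.imwrite("pics/t20.png",t["image"]);cv2.imwrite("pics/s20.png",s["image"])
g=c["image"].mean(2)
for v in range(1,262,9):print('%3d'%v,' '.join('%2d'%(g[v,u]//10) for u in range(100,460,9)))
for a in range(0,360,45):
    print(a,px(c,[557+95*np.cos(np.radians(a)),290+95*np.sin(np.radians(a)),85]).round())
E
```

```text
time: 40.0
ee_pos: [554.4, 127.0, 240.9]
ee_rot: [-0.0, 0.706, 0.708, 0.0]
contact_force: [-0.5, 0.2, -3.9]
gripper_width: 24.1
grip_force: 30.0
time: 40.6
ee_pos: [555.7, 172.0, 240.6]
ee_rot: [0.0, 0.707, 0.707, -0.0]
contact_force: [1.3, -0.1, -3.8]
gripper_width: 24.1
grip_force: 30.0
t 40.6 tcp [555.7 172.  240.6] psi 90.0 delta tool cm [11.1  -0.08  1.06] F [ 1.3 -0.1 -3.8] w 24.1 q6 0.21 tilt 0.0
  1  2  2  1  2  2  2  1  1  2  2  2 12  7  7  7 24 24 24 24 24 24 24 23 23 24  7  7  7  0  1  1  1  2  1  1  2  2  1  1  8
 10  1  1  2  2  2  1  2  1  2  2  1  7  8  7 24 24 24 24 24 24 24 24 24 23 23 23  7  7 13  2  2  2  1  2  2  1  2  1  1  8
 19  2  1  2  1  2  2  1  1  1  1 24  7  7 24 24 24 24 24 24 24 24 24 24 24 23 24 23  7  7  2  2  2  1  2  2  1  1  2  1  8
 28  2  2  2  2  1  2  2  2  2  2  7  7 24 24 24 24 24 24 24 24 24 24 24 24 24 24 24 22  7 24  1  1  1  2  2  1  2  1  0  8
 37  1  2  1  2  2  1  1  1  1  0  7  7 24 24 24 24 24 24 24 24 24 24 24 24 24 24 24 23  7  7  1  1  1  2  2  1  1  1  1  8
 46  2  2  2  2  1  2  2  2  1 20  7 22 24 24 24 24 24 24 24 24 24 24 24 
[... 2326 characters left out ...]
 3  4  4  3  1  1  1  1  0  0  4  4  4  4  6  1  2  1  2  1  1  1  0  1  1  1  1
226  1  1  1  2  2  2 14 14 14  7  7  1  7  4  4  4  4  1  1  1  1  1  1  4  4  3  3  6  2  2  2  1  1  1  0  0  1  0  0  1
235  1  1  1  1  1  1  1 14  3 23 24 24  6  7  4  4  3  0  0  1  1  1  1  8  4  3  7  7  2  1  2  1  2  1  0  0  1  0  1  2
244  1  2  2  1  2  2  2  2  1 24 24 24  9 10 10 10  1  1  0  1  1  1  1  0 10 10 10 10  2  1  2  1  2  2  1  0  0  1  2  3
253  2  2  1  2  2  1  1  1  2  2  2  2  1  1  1  0  1  1  1  1  2  1  1  0  0  2  1  2  1  1  1  1  1  1  2  2  0  1  2  3
0 [372.  78.]
45 [348.   2.]
90 [277. -33.]
135 [206.   2.]
180 [182.  78.]
225 [213. 147.]
270 [277. 173.]
315 [340. 147.]
```

Run:
```python
from h import *
from scipy.optimize import least_squares
c=cam("wrist");g=c["image"].mean(2)
for u in(215,240,330):
    p=g[45:110,u];d=np.diff(p);print(u,[(int(i+45),int(p[i]),int(p[i+1])) for i in np.where(np.abs(d)>6)[0]])
for v in(75,80,85,90):
    p=g[v,180:380];d=np.diff(p);print(v,[(int(i+180),int(p[i]),int(p[i+1])) for i in np.where(np.abs(d)>30)[0]])
print("bar",[(v,int(g[v,270])) for v in range(168,190,2)])
pts=[(70,55,-104),(70,-55,-104),(50,0,-103),(38,0,12)]
def f(q,L=70,S=103,B=178,W=None):
    P=np.array(scoop(c,sp(pts,*q)));r=[P[0,1]-L,P[2,1]-S,P[3,1]-B];return r
for e in(0,5,10):
    r=least_squares(lambda q:f([q[0],q[1],e]),[5,25],diff_step=.1);print(e,r.x.round(1),np.round(r.fun,1),scoop(c,sp(pts,*r.x,e))[:2])
```

```text
215 [(66, 247, 240), (67, 240, 225), (97, 225, 208), (98, 208, 215), (99, 215, 224)]
240 [(66, 248, 241), (67, 241, 227), (97, 225, 210), (98, 210, 219)]
330 [(66, 244, 237), (67, 237, 226), (97, 224, 210), (98, 210, 220)]
75 [(180, 209, 251), (182, 240, 140), (183, 140, 65), (192, 67, 112), (193, 112, 199), (194, 199, 232), (355, 233, 189), (356, 189, 96), (366, 74, 203), (367, 203, 253), (369, 237, 134), (370, 134, 23)]
80 [(180, 152, 214), (181, 214, 253), (183, 239, 129), (184, 129, 68), (193, 73, 164), (194, 164, 218), (355, 207, 131), (356, 131, 69), (365, 75, 174), (366, 174, 253), (368, 255, 181), (369, 181, 42), (370, 42, 11)]
85 [(181, 159, 223), (182, 223, 254), (183, 254, 219), (184, 219, 82), (194, 79, 193), (195, 193, 235), (354, 227, 160), (355, 160, 72), (364, 76, 187), (365, 187, 253), (367, 254, 187), (368, 187, 45), (369, 45, 11)]
90 [(181, 137, 190), (182, 190, 242), (184, 252, 202), (185, 202, 77), (195, 95, 199), (196, 199, 234), (353, 232, 183), (354, 183, 91), (363, 77, 190), (364, 190, 253), (366, 252, 156), (367, 156, 26)]
bar [(168, 35), (170, 31), (172, 37), (174, 31), (176, 31), (178, 26), (180, 18), (182, 12), (184, 15), (186, 12), (188, 15)]
0 [-14.3  14.7] [ 1.7 -1.9  0.1] [[198.78, 71.67], [352.58, 71.69]]
5 [-14.7  14. ] [ 1.4 -1.6  0. ] [[197.47, 71.42], [353.9, 71.43]]
10 [-15.2  13.4] [ 1.2 -1.3  0. ] [[196.12, 71.16], [355.28, 71.17]]
```

```bash
python3 -m inch '255 0.5 0 0 0;255 1.2 0 0 0;255 1.6 0 0 0;255 1.7 0 0 0;255 1.3 0 0 0;255 0.9 0 0.5 0;255 0.4 0 1 0;255 0.2 0 1.5 0;255 0 0 2 0;255 0 0 2 0;255 0 0 1.5 0;255 0 0 1 0'; python3 -m inch '255 0 0 0.7 0;255 0 0 0.4 0;255 0 0 0 0;255 0 0 0 0'; python3 -m inch '255 0.5 0 0 0;255 0.5 0 0 0;255 0.5 0 0 0;255 0 0 0 0'; python3 -m inch '255 0.5 0 0 0;255 0.5 0 0 0;255 0.5 0 0 0;255 0 0 0 0'
```

```text
time: 42.0
ee_pos: [554.5, 250.0, 142.8]
ee_rot: [-0.001, 0.707, 0.707, -0.002]
contact_force: [0.2, -0.7, -3.5]
gripper_width: 23.8
grip_force: 30.0
time: 42.4
ee_pos: [556.2, 250.9, 135.5]
ee_rot: [0.0, 0.707, 0.707, 0.001]
contact_force: [-0.6, 0.3, -3.3]
gripper_width: 24.2
grip_force: 30.0
time: 42.8
ee_pos: [557.0, 266.3, 136.8]
ee_rot: [0.001, 0.707, 0.707, 0.001]
contact_force: [0.9, -3.0, 2.2]
gripper_width: 23.7
grip_force: 30.0
time: 43.2
ee_pos: [557.9, 278.4, 138.8]
ee_rot: [0.003, 0.707, 0.707, -0.0]
contact_force: [-2.1, -12.6, 10.6]
gripper_width: 23.7
grip_force: 30.0
```

```bash
python3 -m inch '255 0.5 0 0 0;255 0.5 0 0 0;255 0.5 0 0 0;255 0.5 0 0 0;255 0 0 0 0'; python3 -m inch '255 0.5 0 -0.1 0;255 0.5 0 -0.1 0;255 0.5 0 -0.1 0;255 0.5 0 -0.1 0;255 0 0 0 0'
python3 - <<'E'
from h import *
go(556,250,230)
c=cam("wrist");cv2.imwrite("pics/w21.png",c["image"])
g=c["image"].mean(2)
for v in range(60,262,8):print('%3d'%v,' '.join('%2d'%(g[v,u]//10) for u in range(160,400,7)))
E
```

```text
time: 43.7
ee_pos: [558.3, 299.0, 140.4]
ee_rot: [0.003, 0.707, 0.707, 0.001]
contact_force: [-2.3, -12.7, 15.5]
gripper_width: 23.8
grip_force: 30.0
time: 44.2
ee_pos: [558.8, 318.6, 146.5]
ee_rot: [0.004, 0.707, 0.707, 0.001]
contact_force: [-4.5, -16.6, 22.4]
gripper_width: 24.3
grip_force: 30.0
t 44.2 tcp [558.8 318.6 146.5] psi 90.0 delta tool cm [-6.9  -0.22 -8.32] F [ -4.5 -16.6  22.4] w 24.3 q6 0.44 tilt 0.5
 60  5  6  5  6  5  6  6  6  6  6  5  5  5  5  6  5  5  5  5  5  6  5  5  5  5  5  6  5  6  6  6  5  5  6  5
 68  6  5  5  5  6  5  6  6  6  6  5  5  6  5  5  6  5  5  5  6  6  5  6  6  5  5  5  6  5  5  5  6  5  5  6
 76  6  5  5  5  5  5  5  5  6  6  6  5  5  6  5  5  6  5  6  6  5  6  6  5  5  6  5  6  5  5  5  6  5  5  5
 84  5  5  6  5  6  5  6  5  5  5  5  5  6  6  5  6  5  6  5  5  6  5  5  6  6  6  6  6  5  6  6  6  5  5  6
 92  5  6  5  6  6  6  6  5  6  5  5  5  5  5  5  5  6  5  6  6  6  6  5  5  6  6  5  5  5  5  5  5  6  5  5
100  5  5  5  5  6  6  6  5  5  5  5  5  6  5  5  5  6  6  3  5  5  6  5  5  5  5  5  5  5  6  5  6  5  6  6
108  6  6  5  5  5  5  5  
[... 1453 characters left out ...]
0 12  9  9  9 24 24 17 17 24 24 18 18 17  5  5
220 18 18 18 24 24 24 17 17 23 10 10 11 11 10  3  3  3  3  4  3 10  9  8 24 24 24 17 17 24 24 18 18 24  5  6
228 18 18 18 24 24 24 17 17 19  8 11 11 11  4  4  3  4  4  4  3  5  8  9  9  9 24 17 18 25 25 18 18 23  6  5
236 17 18 18 24 24 24 17 17 10 10 11 10 11  4  4  4  4  4  4  4  4 10 11 11 10  9 18 22 25 25 18 18 23  6  5
244 18 18 19 24 24 24 20 18 10 11 11 11  2  4  4  4  4  4  4  4  4  3 11 11 11  9 18 24 25 25 18 19 25  6  6
252  5  5  5  5  5  5  5  5  5  5  4  2  2  4  4  4  4  4  4  4  4  3  3  5  5  5  5  5  5  5  5  5  5  5  5
260  5  5  5  5  5  5  5  4  5  5 10  3  3  4  4  4  4  4  4  4  4  2  3 10  6  5  5  5  5  5  5  5  5  5  5
```

The lip climbed to the rim rather than rotating, because the scoop is still about 10° mouth-up. So I'll stand it flat in the pan, release it, regrip it level, then tip it against the wall at floor height.

```bash
python3 -m inch '255 -0.5 0 0 0;255 -0.8 0 0 0;255 -0.9 0 0 0;255 -0.9 0 0 0;255 -0.8 0 0.2 0;255 -0.6 0 0.3 0;255 -0.3 0 0.4 0;255 0 0 0.4 0;255 0 0 0.3 0;255 0 0 0 0'; python3 -m inch '255 0 0 0.4 0;255 0 0 0.2 0;255 0 0 0 0'
```

```text
time: 45.25
ee_pos: [555.9, 274.4, 125.9]
ee_rot: [-0.001, 0.707, 0.707, 0.001]
contact_force: [-6.1, 1.0, 10.2]
gripper_width: 23.9
grip_force: 30.0
time: 45.55
ee_pos: [556.7, 277.1, 123.9]
ee_rot: [-0.002, 0.707, 0.707, 0.004]
contact_force: [-10.8, 5.9, 21.8]
gripper_width: 24.1
grip_force: 30.0
```

```bash
python3 -m inch '180 0 0 0 0;120 0 0 -0.2 0;120 0 0 -0.2 0;120 0 0 0 0;120 0 0 0 0'
python3 - <<'E'
from h import *
go(556,280,126.6)
c=cam("wrist");cv2.imwrite("pics/w22.png",c["image"])
g=c["image"].mean(2)
for v in range(60,266,8):print('%3d'%v,' '.join('%2d'%(g[v,u]//10) for u in range(160,400,7)))
s,p,r=pose()
for d in(-10,0,10):print(d,[px(c,np.array([p[0],p[1]+d,145.])+r@np.array([x,-y,-z])).round().tolist() for x,y,z in[(70,55,-104),(70,-55,-104),(38,0,12)]])
E
```

```text
time: 46.05
ee_pos: [555.6, 272.5, 120.2]
ee_rot: [-0.0, 0.707, 0.707, -0.0]
contact_force: [-0.0, -0.1, -0.4]
gripper_width: 49.4
grip_force: 0.0
t 46.0 tcp [555.6 272.5 120.2] psi 90.0 delta tool cm [ 0.75  0.04 -0.64] F [-0.  -0.1 -0.4] w 49.4 q6 0.37 tilt 0.0
 60  2  2  1  2  1  2  2  1  8 24 25  6  7  6  7  8  8  7  7  6  7  8  6 24 24 23 24 24 25 24  1  2  2  2  2
 68  2  1  1  1  2  2  5 25  6  8  8  7  7  7  9 18 24 25 19  8  7  7  7  8  7  6 25 25 25 24  1  2  1  2  2
 76  1  2  2  1  0 25  7  7  7  8  8 25 24 24 25 24 25 25 24 24 24 24 25  6  8  7  7  7 23 25  2  1  2  1  2
 84  2  2  2 12 18  7  8  7 11 24 24 25 24 25 25 25 25 25 24 24 24 24 24 24 24 10  7  7  7 25  8  2  2  2  2
 92  2  0 16 12  7  7  7 24 24 24 24 25 25 25 25 25 25 25 24 24 24 24 24 24 24 24 24  7  7  7 11 15  1  1  2
100 25 24  9  7  8  7 24 24 24 24 24 25 25 25 25 25 25 25 25 25 25 25 24 24 24 24 24 24  6  7  7 14  7  1  2
108 25  7  7  7  8 24 25 24 24 24 24 25 25 25 25 25 12 12 13 13 12 13 25 24 24 24 24 24 24  6  7  7 21  2  2
116 25  7  7  7 24 24 24 24 25 25 25 25 25 12 12 12 12 12 12 13 12 12 25 
[... 1453 characters left out ...]
228  7  7  7 11 11 11 11  7 12  3  3  5  3  2  1  1  2  2  1  0  1  3  4  5  4  3  7 23 12 11 11  7  7  7  7
236  7  7  7  7 12 12 11  7 23  2  0  4  4  1  1  2  1  1  1  2  0  3  4  0  4  4  7 12 11 11  7  7  7  7 11
244  7  7  7  7  8 11 11  7  1  1  1  4  4  2  1  2  1  1  1  1  1  3  4  1  0  0  6 11 23  7  8  7  7  7  2
252  1  1  2  1  1  7 11  0  1  0  0  4  3  3  1  2  1  1  1  1  0  5  3  1  0  1  4 15  7  1  1  1  1  1  1
260  2  1  0  1  2  7  1  1  0  0  1  8  7  6  2  1  1  1  1  1  1  8  8  1  1  0  1  6  8  3  0  2  1  1  1
-10 [[207.0, 140.0], [344.0, 140.0], [276.0, 220.0]]
0 [[206.0, 127.0], [345.0, 127.0], [276.0, 199.0]]
10 [[206.0, 114.0], [345.0, 114.0], [276.0, 177.0]]
```

Scoop stands level in the pan with all four aboard. The handle is 24 mm ahead of the tool, so I regrip at its centre and arc forward and up to tip the mouth down.

```bash
python3 -m inch '120 1.2 0 -0.3 0;120 1.2 0 -0.3 0;120 0 0 0 0;255 0 0 0 0;255 0 0 0 0;255 0 0 0 0;255 0 0 0 0'; python3 -m inch '255 0.4 0 -0.1 0;255 0.5 0 -0.2 0;255 0.5 0 -0.24 0;255 0.5 0 -0.24 0;255 0.5 0 -0.24 0;255 0.5 0 -0.2 0;255 0.5 0 -0.15 0;255 0 0 0 0'
python3 - <<'E'
from h import *
go(556,280,126.6)
c=cam("wrist");cv2.imwrite("pics/w23.png",c["image"])
g=c["image"].mean(2)
for v in range(60,266,8):print('%3d'%v,' '.join('%2d'%(g[v,u]//10) for u in range(160,400,7)))
E
```

```text
time: 46.8
ee_pos: [555.7, 296.5, 126.6]
ee_rot: [0.0, 0.707, 0.707, 0.0]
contact_force: [0.4, -0.2, -3.1]
gripper_width: 23.7
grip_force: 20.1
time: 47.6
ee_pos: [555.1, 331.6, 140.2]
ee_rot: [-0.0, 0.707, 0.707, -0.0]
contact_force: [-1.8, -1.0, -5.3]
gripper_width: 23.6
grip_force: 30.0
t 47.6 tcp [555.1 331.6 140.2] psi 90.0 delta tool cm [-5.16  0.09  1.36] F [-1.8 -1.  -5.3] w 23.6 q6 0.45 tilt 0.1
 60  5  5  5  5  5  5  5  5  4  5  5  5  5  5  5  5  5  5  5  5  5  5  5  5  5  4  5  5  4  5  5  5  5  5  5
 68  4  4  5  5  5  5  5  5  5  5  5  5  5  5  5  5  5  5  5  5  5  4  5  5  5  5  4  5  5  5  5  5  5  4  5
 76  5  5  5  5  5  5  5  5  5  5  5  5  5  5  5  5  5  5  5  5  5  5  5  5  5  5  4  5  4  5  5  4  5  5  5
 84  5  5  5  5  5  5  5  5  5  5  5  5  5  4  5  5  5  4  5  5  4  5  5  5  5  5  5  5  5  5  5  5  5  5  5
 92  4  5  5  5  5  5  5  5  4  5  5  4  5  5  4  5  5  5  5  5  5  5  5  5  5  5  5  5  5  5  5  5  5  5  5
100  5  5  5  5  5  5  5  5  5  5  4  5  5  4  5  5  5  5  5  5  5  5  4  5  5  5  5  5  5  4  5  5  5  5  5
108  5  5  5  5  5  5  5  5  5  4  5  
[... 1441 characters left out ...]
5 25 24 24 24 24 24 24 23 23 22 16 16 24  5  5
220 22 22 16 23 23 23 23 16 23 24 24 24  8  9  5  5  5  5  5  5 25 24 24 24 24 23 16 24 23 23 23 16 17  4  5
228 22 16 16 23 23 23 23 16 23 24 24  7  9  8  5  5  5  5  5  5  7  7 24 24 24 23 16 22 23 22 25 16 16  9  5
236 23 16 16 24 23 23 23 16 25 25  8  9 10  2  5  5  5  5  5  5  3  9  7 24 25 25 16 25 25 25 25 16 16 24  5
244 24 16 16 23 23 23 23 16 25 25  8  9  2  4  5  5  5  5  5  5  3  2  8 25 25 25 16 25 25 25 25 16 16 24  5
252  4  4  4  4  4  4  4  4  4  4  3  3  2  4  5  5  5  5  5  4  4  3  2  4  4  4  4  4  4  4  4  4  4  4  5
260  4  4  4  4  4  5  4  4  4  4  8  2  2  3  5  5  5  5  5  5  3  2  2  9  4  4  4  4  4  4  4  4  4  4  4
```

```bash
python3 -m inch '255 0.4 0 -0.1 0;255 0.4 0 -0.1 0;255 0.4 0 -0.05 0;255 0.4 0 -0.05 0;255 0.4 0 0 0;255 0.4 0 0 0;255 0.4 0 0 0;255 0.4 0 0 0;255 0.4 0 0 0;255 0 0 0 0;255 0 0 0 0'
python3 - <<'E'
from h import *
go(556,280,126.6)
c=cam("wrist");cv2.imwrite("pics/w24.png",c["image"])
g=c["image"].mean(2)
for v in range(100,266,8):print('%3d'%v,' '.join('%2d'%(g[v,u]//10) for u in range(160,400,7)))
E
```

```text
time: 48.75
ee_pos: [555.5, 367.5, 145.9]
ee_rot: [-0.0, 0.707, 0.707, 0.0]
contact_force: [-6.6, -3.9, 3.5]
gripper_width: 24.0
grip_force: 30.0
t 48.8 tcp [555.5 367.5 145.9] psi 90.0 delta tool cm [-8.76  0.05  1.92] F [-6.6 -3.9  3.5] w 24.0 q6 0.5 tilt 0.1
100  6  6  6  7  6  6  6  6  6  6  6  6  6  6  6  6  6  6  5  6  6  6  7  6  6  6  7  7  6  6  6  6  6  6  7
108  7  7  6  7  6  6  6  7  6  7  6  7  6  6  6  4  4  4  4  3  7  6  7  6  7  6  6  6  6  6  6  6  6  6  6
116  6  6  6  6  6  6  6  6  7  6  6  6  6  6  4  4  4  4  4  3  6  6  6  6  6  6  6  7  6  6  6  6  6  6  6
124  6  6  6  6  6  6  6  6  6  6  6  7  4  4  4  3  4  4  3  3  6  6  6  6  6  6  6  6  6  7  7  6  6  6  6
132  6  7  6  6  6  6  7  6  6  6  3  3  4  3  3  3  4  4  4  4  3  7  6  6  6  6  7  6  6  6  6  6  6  6  7
140  6  6  6  6  6  6  6  6  3  4  3  3  4  4  3  3  4  3  4  4  3  7  6  6  6  6  6  6  6  6  6  6  6  7  7
148  6  6  6  6  6  7  4  3  3  3  3  3  4  4  4  3  4  4  3  3  4  4  6  6  6  6  6  7  6  6  6  6  6  6  6
156  6  6  6  6  4  4  4  3  4  3  4  4  4  4  3  4  4  4  4  3  4  4  4  4
[... 750 characters left out ...]
5 12 12 25 25 25 24 24 25 11  6  7  5  6  7  6
220  4  4 25 25 25 25 24 25 25 25  9 11 12 12  5  5  6  5  5  5 11 13 25 25 25 24 24 24 25  6  6  6  6  6  6
228  3  9 15 25 25 23 25 25 25 25 10 10 10 12  6  5  5  6  5  5 11  9 11 11 12 25 25 25 24  6  6  6  6  6  6
236 19 19 19 25 20 25 25 25 24 25  9 10 10  3  6  6  5  5  5  5  3 10 11 11 11 10 25 25 25 21  6  6  6  6  6
244 23 22 20 24 25 25 25 25 25 10 11 12  3  5  6  6  5  5  6  5  4  3 11 12 12 10 25 25 25 25 25  5  6  6  6
252  6  6  6  6  5  6  6  6  5  6  5  4  3  5  6  5  5  6  5  5  5  3  3  6  6  6  6  5  6  6  6  6  6  6  6
260  6  6  6  6  6  6  6  6  6  6 11  3  3  4  5  5  5  5  6  5  4  3  3 11  5  6  6  6  5  6  5  6  5  6  5
```

```bash
python3 -m inch '255 -1.5 0 -0.3 0;255 -2 0 -0.3 0;255 -1 0 -0.3 0;255 0 0 0 0;255 -1.5 0 -0.3 0;255 0 0 0 0;255 0 0 0 0'
python3 - <<'E'
from h import *
go(556,280,126.6)
c=cam("wrist");cv2.imwrite("pics/w25.png",c["image"])
g=c["image"].mean(2)
for v in range(60,266,8):print('%3d'%v,' '.join('%2d'%(g[v,u]//10) for u in range(160,400,7)))
E
```

```text
time: 49.5
ee_pos: [555.8, 306.5, 155.5]
ee_rot: [-0.0, 0.707, 0.707, 0.0]
contact_force: [0.2, -1.1, -2.8]
gripper_width: 24.0
grip_force: 30.0
t 49.5 tcp [555.8 306.5 155.5] psi 90.0 delta tool cm [-2.65  0.02  2.89] F [ 0.2 -1.1 -2.8] w 24.0 q6 0.42 tilt 0.0
 60  5  5  5  5  5  5  5  5  5  5  5  5  5  5  5  5  5  4  5  5  5  5  5  5  5  5  5  5  5  5  5  5  5  5  5
 68  5  5  5  5  5  5  5  5  5  5  5  5  5  5  5  5  5  5  5  5  5  5  5  5  5  5  5  5  5  4  5  5  5  5  5
 76  5  4  5  5  5  5  5  5  5  5  5  5  5  5  5  5  5  5  5  5  5  5  5  5  5  5  5  5  5  5  5  5  5  5  5
 84  5  5  5  5  5  5  5  5  4  5  5  5  5  5  5  5  5  5  5  4  5  5  5  5  5  5  5  5  5  5  5  5  5  5  5
 92  5  5  5  5  5  5  5  5  5  5  5  5  5  5  5  5  5  5  5  5  5  5  5  5  5  5  5  5  5  5  5  5  5  5  5
100  5  5  5  5  5  5  5  5  4  5  5  5  5  5  5  5  5  5  5  5  5  5  5  5  4  5  5  4  5  5  5  5  5  5  5
108  5  5  5  5  5  5  5  5  5  5  5  5  5  5  5  4  3  4  2  3  5  4 10 25 25 25 25 25  5  5  5  5  5  5  5
116  5  5  5  5  5  5  5  5  5  5  4 25 25 17 16 16 19 21 16 15 19 24 25 25
[... 1295 characters left out ...]
4 24 23 23 23 23 23 23 23 23 23 16 17 16  4  5
220 22 16 17 17 24 23 23 23 23 23 23 23 23 24  4  4  4  4  4  4 23 23 23 23 23 23 23 23 23 23 16 17 16  4  5
228 22 17 17 17 24 23 23 25 23 23 23 23 23 24  4  4  4  4  4  4 24 23 23 23 23 25 25 25 25 25 16 17 19  4  5
236 22 16 17 17 23 23 23 24 25 25 25 24 24  3  5  4  5  4  4  4  2 24 23 25 25 18 25 25 25 25 16 16 25  5  5
244 22 22 16 17 18 24 23 25 25 25 25 25  3  4  4  5  4  4  5  4  3  3 25 25 25 20 25 25 25 17 17 17 25  5  5
252  4  5  4  4  5  5  4  4  4  4  3  2  2  4  4  5  4  5  5  5  4  2  1  4  4  5  4  5  4  4  4  4  4  5  4
260  4  4  5  4  4  4  5  4  5  5  9  3  2  3  5  5  4  5  4  4  3  2  2  9  5  5  5  5  5  4  5  5  5  4  4
```

```bash
python3 -m inch '255 -2 0 0 0;255 -2 0 0 0;255 0 0 0 0;255 -1.5 0 -0.5 0;255 0 0 -1 0;255 0 0 -1.5 0;255 0 0 -1.5 0;255 0 0 -1 0;255 0 0 0 0'
python3 - <<'E'
from h import *
go(556,280,126.6)
c=cam("wrist");cv2.imwrite("pics/w26.png",c["image"])
g=c["image"].mean(2)
for v in range(30,266,8):print('%3d'%v,' '.join('%2d'%(g[v,u]//10) for u in range(160,400,7)))
for a in range(0,360,45):
    print(a,px(c,[556+85*np.cos(np.radians(a)),293+85*np.sin(np.radians(a)),60]).round())
E
```

```text
time: 50.45
ee_pos: [556.9, 252.3, 213.1]
ee_rot: [0.001, 0.707, 0.707, 0.002]
contact_force: [0.4, 0.2, -2.0]
gripper_width: 24.0
grip_force: 30.0
t 50.5 tcp [556.9 252.3 213.1] psi 90.0 delta tool cm [ 2.76 -0.13  8.65] F [ 0.4  0.2 -2. ] w 24.0 q6 0.34 tilt 0.2
 30  2  1  1  2  1  2  2  2  2  1  1  2  2  2  2  2  2  2  1  2  2  2  2  2  2  2  2  1  2  2  1  2  2  2  2
 38  2  2  2  1  2  2  2  1  2  1  2  2  2  2  2  2  1  2  2  2  1  2  2  2  1  2  2  2  1  2  1  2  1  2  1
 46  2  2  1  2  2  2  2  2  2  2  1  2  2  2  2  1  1  1  2  2  2  1  2  1  1  1  2  1  1  2  1  2  2  2  2
 54  2  2  2  1  2  2  1  2  1  2  1  2  4 25 25 24 17 17 25 25 19  1  1  2  1  7  1  1  1  1  2  1  2  2  2
 62  2  1  2  1  2  2  1  1  1  1 25  8  8  8  8  8  8  7  8  8  8  6 25 25 25 25  1  2  1  2  1  2  1  2  2
 70  2  2  1  1  1  1  2  2 25  7  8  6  7 13 25 25 25 25 25 25 25  7  8  7 25 25  5  2  2  2  1  2  1  2  2
 78  1  1  2  2  2  2  1 25  8  8 16  8  8  8  9  6  7  7 19 25 25 24 24  7  8 12 20  1  2  2  1  2  2  2  2
 86  2  2  2  4 24 25 24  8  8 25  7  8  9  7  4  4  8  9  9  8 23 24 24
[... 1858 characters left out ...]
3 13  7 10  2  2  2  2  2  1  2
230  1  1  0  1  2  1 12  7 13 13 12 13 13  9  2  2  2  2  2  2 14 14 13 13 13 12  7 11  2  2  2  2  1  2  2
238  1  1  2  2  2  2 12  7 25 25 25 13  3  1  2  2  2  1  2  1  0  5 13 13 14 22  7  5  1  2  2  2  1  2  2
246  1  2  1  1  2  1  8  5 23 23 23 17  0  1  2  2  2  2  2  2  1  0 23 23 23 17  6  3  2  2  2  2  2  2  2
254  1  1  1  2  2  1  1  2  2  1  1  1  0  1  2  1  1  1  2  1  1  0  1  1  1  2  2  1  1  2  1  2  1  2  1
262  1  1  2  1  1  1  1  2  1  1  6  1  1  1  2  1  1  2  2  1  1  1  0  6  1  1  1  1  2  1  1  2  2  1  1
0 [354. 157.]
45 [334.  96.]
90 [274.  70.]
135 [214.  96.]
180 [193. 157.]
225 [220. 212.]
270 [274. 233.]
315 [328. 212.]
```

All four stoppers lie in the pan, at (240,92), (290,95), (255,130) and (315,117), and the bowl is empty. Back to the mat.

```bash
python3 -m inch '255 0 0 -1 0;255 -0.5 0 -1.5 0;255 -1.5 -0.5 -0.5 0;255 -2.5 -1 0 0;255 -3 -1.2 0 0;255 -3 -1.3 0 0;255 -3 -1.3 0 0;255 -2.5 -1.2 0 0;255 -1.5 -0.7 0 0;255 -0.8 -0.3 0 0;255 -0.3 0 0 0;255 0 0 0 0'; python3 -m inch '255 0 0 1.5 0;255 0 0 3 0;255 0 0 3 0;255 0 0 2 0;255 0 0 1 0;255 0 0 0.4 0;255 0 0 0 0'
```

```text
time: 51.7
ee_pos: [481.0, 65.8, 240.6]
ee_rot: [0.0, 0.707, 0.707, 0.0]
contact_force: [1.3, 0.7, -2.5]
gripper_width: 24.0
grip_force: 30.0
time: 52.4
ee_pos: [480.7, 66.1, 131.1]
ee_rot: [-0.0, 0.707, 0.707, -0.0]
contact_force: [0.0, 0.1, -2.3]
gripper_width: 23.8
grip_force: 30.0
```

```bash
python3 -m inch '255 0 0 0.6 0;255 0 0 0.6 0;255 0 0 0.3 0;255 0 0 0 0'; python3 -m inch '255 0 0 0.4 0;255 0 0 0 0;255 0 0 0 0'; python3 -m inch '255 0 0 0.4 0;255 0 0 0 0;255 0 0 0 0'
```

```text
time: 52.8
ee_pos: [480.3, 65.7, 115.9]
ee_rot: [-0.0, 0.707, 0.707, -0.0]
contact_force: [0.1, -0.3, -2.9]
gripper_width: 23.6
grip_force: 30.0
time: 53.1
ee_pos: [480.6, 65.7, 112.3]
ee_rot: [-0.0, 0.707, 0.707, -0.0]
contact_force: [0.2, 0.3, -3.1]
gripper_width: 23.7
grip_force: 30.0
time: 53.4
ee_pos: [480.5, 65.7, 108.1]
ee_rot: [-0.0, 0.707, 0.707, -0.0]
contact_force: [0.3, -0.8, -2.6]
gripper_width: 23.7
grip_force: 30.0
```

```bash
python3 -m inch '255 0 0 0.3 0;255 0 0 0 0;255 0 0 0.3 0;255 0 0 0 0'; python3 -m inch '255 0 0 0.3 0;255 0 0 0 0;255 0 0 0 0'
```

```text
time: 53.8
ee_pos: [480.3, 65.8, 101.8]
ee_rot: [-0.0, 0.707, 0.707, -0.0]
contact_force: [-0.1, 1.0, -2.8]
gripper_width: 23.5
grip_force: 30.0
time: 54.1
ee_pos: [480.6, 65.7, 99.2]
ee_rot: [-0.0, 0.707, 0.707, -0.0]
contact_force: [0.6, 0.4, -3.0]
gripper_width: 23.8
grip_force: 30.0
```

```bash
python3 -m inch '255 0 0 0.3 0;255 0 0 0 0;255 0 0 0.3 0;255 0 0 0 0'; python3 -m inch '255 0 0 0.3 0;255 0 0 0 0;255 0 0 0 0'
```

```text
time: 54.5
ee_pos: [482.5, 65.0, 96.1]
ee_rot: [0.002, 0.707, 0.707, 0.001]
contact_force: [-2.5, -2.5, 9.2]
gripper_width: 24.0
grip_force: 30.0
time: 54.8
ee_pos: [483.6, 64.7, 94.3]
ee_rot: [0.003, 0.707, 0.707, 0.001]
contact_force: [-0.7, -5.3, 12.5]
gripper_width: 23.9
grip_force: 30.0
```

```bash
python3 -m inch '255 -0.6 0 0.1 0;255 -0.6 0 0.1 0;255 -0.6 0 0.15 0;255 -0.6 0 0.15 0;255 -0.6 0 0.15 0;255 0 0 0 0'
python3 - <<'E'
from h import *
go(482,4,90)
c=cam("wrist")
g=c["image"].mean(2)
for v in range(80,266,8):print('%3d'%v,' '.join('%2d'%(g[v,u]//10) for u in range(180,380,7)))
E
```

```text
time: 55.4
ee_pos: [482.4, 36.6, 86.4]
ee_rot: [0.0, 0.708, 0.707, 0.002]
contact_force: [0.1, 6.5, 11.1]
gripper_width: 24.0
grip_force: 30.0
t 55.4 tcp [482.4  36.6  86.4] psi 89.9 delta tool cm [-3.26 -0.03 -0.38] F [ 0.1  6.5 11.1] w 24.0 q6 -0.04 tilt 0.3
 80 16 16 16 16 16 16 16 16 16 10 19  4  5  5  5  5  5  5  6  5  5  6  5  5  5  5  5  5  5
 88 16 16 16 16 16 16 16 16 14 25 21  5  5  5  5  5  5  5  5  5  5  5  5  5  5  5  5  5  5
 96 17 16 16 16 16 16 16 14 18 20  5  5  5  5  5  5  5  5  5  5  6  5  5  5  6  5  5  6  6
104  5 12 13 15 14 13  9 25 21  9  5  5  6  5  5  5  5  5  5  6  5  6  5  5  5  5  5  5  5
112  3  3  3  2 11 20 20 12  3  3  3  3  3  3  3  3  3  3  5  5  6  5  6  5  5  5  5  5  5
120  3  3  3  3  3  3  3  3  3  3  3  3  3  3  3  3  3  3  3  3  3  3  5  5  5  5  5  5  5
128  3  3  3  3 12 13 13 12 13 13 13 13 13 13 14 13 13 13 13 14  9  9 24 24  5  5  6  5  5
136  3  5 25 25 25 25 25 25 24 24 24 24 24 24 24 24 24 24 24 24 24 24 25 25  5  5  5  6  5
144  3  5 25 25 25 25 25 25 24 24 24 24 24 24 24 24 24 24 24 24 24 25 25 25  5  5  5  5  5
152  3  5 25 25 25 2
[... 644 characters left out ...]
 23 23 15  4  4  4  4  4  4  3 23 23 23 25 25 17 25 24 24 24 24
216  3 24 24 24 17 23 23 23 23 24 19  4  4  4  4  4  4  4 24 24 24 25 25 17 25 24 24 24 24
224  3 24 24 24 17 24 24 24 24 24 20  4  4  4  4  4  4  5 24 24 24 24 24 17 25 24 24 24 24
232  3 24 24 24 17 24 23 23 23 23  5  4  4  5  4  4  4  3 23 24 23 23 24 17 25 24 24 24 24
240  3 24 24 24 17 23 24 24 24  1  3  4  4  4  5  4  4  3  2 24 23 25 25 17 25 25 25 25 25
248  4  5  5  4  4  4  4  4 15  3  4  4  4  5  4  4  4  3  2  5  4  5  5  5  4  5  5  5  4
256  4  4  4  5  5  5  4  4  2  3  3  4  4  4  4  4  4  4  3  3  4  5  5  5  5  5  5  4  5
264  5  4  5  5  4  5  5 14  2  2  4  4  4  4  4  4  4  3  2  3 14  4  5  5  4  5  5  5  5
```

```bash
python3 -m inch '255 -0.5 0 0.05 0;255 -0.5 0 0.05 0;255 -0.5 0 0.05 0;255 0 0 0.1 0;255 0 0 0 0'; python3 -m inch '200 0 0 0 0;130 0 0 0 0;60 0 0 0 0;0 0 0 0 0;0 0 0 0 0'
python3 - <<'E'
from h import *
go(482,4,90)
c=cam("wrist");cv2.imwrite("pics/w27.png",c["image"])
g=c["image"].mean(2)
print("bar",[(v,int(g[v,272])) for v in range(150,240,6)])
for v in range(80,266,10):print('%3d'%v,' '.join('%2d'%(g[v,u]//10) for u in range(180,380,7)))
s,p,r=pose()
for d in(-15,0,15):print(d,[px(c,np.array([p[0],p[1]+d,108.])+r@np.array([x,-y,-z])).round().tolist() for x,y,z in[(70,55,-104),(70,-55,-104),(38,0,12)]])
E
```

```text
time: 55.95
ee_pos: [483.5, 22.4, 85.9]
ee_rot: [0.0, 0.707, 0.707, 0.003]
contact_force: [-3.3, 8.9, 20.8]
gripper_width: 24.0
grip_force: 30.0
time: 56.45
ee_pos: [479.7, 20.6, 80.2]
ee_rot: [-0.001, 0.707, 0.707, -0.001]
contact_force: [-0.7, -0.0, -0.8]
gripper_width: 50.4
grip_force: 0.0
t 56.5 tcp [479.7  20.6  80.2] psi 90.0 delta tool cm [-1.66  0.23 -0.98] F [-0.7 -0.  -0.8] w 50.4 q6 -0.07 tilt 0.1
bar [(150, 242), (156, 238), (162, 241), (168, 241), (174, 238), (180, 239), (186, 200), (192, 40), (198, 44), (204, 45), (210, 48), (216, 48), (222, 48), (228, 48), (234, 45)]
 80  5  5 12 25 25 25 24 20 21 20  5  5  5  5  5  5  5  5  5  5  5  5  5  5  5  5  5  5  5
 90  5  5  5  5  5  5  9  4  5  5  5  5  6  5  5  5  5  5  5  5  5  5  5  5  5  5  5  5  5
100  5  5  5  5  5  6  5  5  5  5  5  5  5  5  5  6  5  5  5  5  5  5  5  5  5  5  5  5  5
110  3  3  3  3  3  3  3  3  3  3  3  2  3  3  3  4  4  3  5  6  5  5  5  5  5  6  5  5  5
120  3  3 24 24 24 24 24 25 22  5  2  3  3  2  3  3  3  3  3  3  3  3  3  5  5  5  5  5  5
130  3  5 25 25 24 24 24 24 24 24 24 24 24 24 24 24 24 2
[... 673 characters left out ...]
10  3 24 24 24 16 16 23 23 23 23 23 10  4  4  4  4  4  4  4 23 23 23 23 25 17 25 24 24 24
220  3 24 24 24 16 16 23 24 24 23 24 15  4  4  4  5  5  4  4 23 23 24 23 25 17 25 24 24 24
230  2 24 24 24 16 16 23 24 23 23 23 14  4  4  4  4  4  4  3 23 24 24 23 24 17 25 24 24 24
240  2 24 24 24 17 17  2  4 23 24 23 19  4  4  4  4  4  4  3 23  3  2 25 25 17 25 25 23 25
250  4  2 25 25 14  3  2  3 25 23 24 19  4  5  4  4  4  4  3 24  4  3  3  5 17 25  8  5  4
260  6  4 25 12  3  2  4  4 25 25 25 25  4  4  4  4  4  4  1 25  4  3  2  3  2 25  2  8  4
-15 [[207.0, 147.0], [345.0, 147.0], [276.0, 233.0]]
0 [[206.0, 127.0], [346.0, 127.0], [276.0, 200.0]]
15 [[205.0, 107.0], [347.0, 107.0], [276.0, 167.0]]
```

Released; the scoop stands level at about (480,26). I retract straight up and check from above.

```bash
python3 -m inch '0 0 0 -0.3 0;0 0 0 0 0;0 0 0 0 0;0 0 0 -1 0;0 0 0 -2.5 0;0 0 0 -4 0;0 0 0 -4 0;0 0 0 -4 0;0 0 0 -3 0;0 0 0 0 0;0 0 0 0 0'
python3 - <<'E'
from h import *
go(482,4,90)
c=cam("wrist");t=cam("top");s=cam("scene");cv2.imwrite("pics/w28.png",c["image"]);cv2.imwrite("pics/t28.png",t["image"]);cv2.imwrite("pics/s28.png",s["image"])
g=c["image"].mean(2)
p=pose()[1];r=pose()[2]
print("pred handle(480,26) level",[px(c,np.array([480,26,108.])+r@np.array([x,-y,-z])).round().tolist() for x,y,z in[(70,55,-104),(70,-55,-104),(38,0,12),(-67,0,12)]])
for v in range(60,270,10):print('%3d'%v,' '.join('%2d'%(g[v,u]//10) for u in range(160,400,7)))
def blobs(im,cen,Rm,c,z):
    g=im.mean(2);m=np.zeros(g.shape,np.uint8)
    poly=np.array([px(c,[cen[0]+x,cen[1]+y,z]) for x,y in Rm]).astype(np.int32);cv2.fillPoly(m,[poly],1)
    k=((g<130)&(g>15)&(m>0)).astype(np.uint8);n,l,st,ce=cv2.connectedComponentsWithStats(k)
    return [(int(st[i,4]),ce[i].round().tolist()) for i in range(1,n) if st[i,4]>25]
circ=[(78*np.cos(a),78*np.sin(a)) for a in np.linspace(0,6.28,30)]
print("pan top",blobs(t["image"],(557,293),circ,t,50));print("pan scene",blobs(s["image"],(557,293),circ,s,50))
E
```

```text
time: 57.6
ee_pos: [481.0, 20.7, 270.7]
ee_rot: [0.001, 0.707, 0.707, 0.001]
contact_force: [0.2, 0.6, -0.2]
gripper_width: 95.1
grip_force: 0.0
t 57.6 tcp [481.   20.7 270.7] psi 90.0 delta tool cm [-1.67  0.06 18.07] F [ 0.2  0.6 -0.2] w 95.1 q6 -0.07 tilt 0.1
pred handle(480,26) level [[234.0, 124.0], [314.0, 124.0], [274.0, 154.0], [274.0, 248.0]]
 60  2  1  1  2  1  1  2  1  2  3 19 18  7  7  2  2  2  2  1  2  2  2  2  2  2  2  1  1  2  2  2  2  1  2  2
 70  2  2  1  2  1  1  2  2  2 25 25 25 25  7  7  1  2  2  2  2  2  2  2  1  2  2  2  1  1  2  2  2  1  1  2
 80  2  1  1  1  2  2  1  2  4 10 25 25 25  8  7  1  2  2  2  1  1  2  1  2  2  1  2  2  2  2  2  2  2  2  1
 90  1  1  2  2  2  2  2  2  2  7  7  7  8  7  6  1  1  2  2  2  2  1  2  2  2  2  2  2  2  2  2  1  2  2  2
100  2  2  2  2  1  1  1  2  2  1  6  7  8  5 10  2  2  2  2  2  2  2  2  2  2  1  2  1  1  2  2  2  1  1  1
110  1  1  1  1  1  1  1  1  0  1  1  1  1  0  1  1  0  0  1  1  2  1  2  2  1  2  2  1  2  2  2  1  2  2  1
120  1  1  1  1  0  1  1  1  1  1  1  0  1  0  1  1  1  0  0  1  1  1  2  1  1  2  1  2  2  
[... 976 characters left out ...]
  1  9  4  8  8  8  8
220  1  1  2  1  2  2  1  2 23 24 24 25 24 24 25 20  1  1  0 24 24 24 24 24 25  2  2  2  2  9  6  7  7 10 25
230  1  2  2  2  1  2  2  2 25 24 24 24 24 24 24 13  5  5  2 24 24 24 24 24 17  1  1  2  2  2  4  7  7  9 25
240  1  2  2  1  1  2  2  2  2  1  2  1  5 20 25  9  5  4  4 24 24 24 24 24  1  2  1  2  0  0  0  1  2  2  1
250  2  0  0  1  1  1  1  2  2  2  2  2  2  2  2 25 25 25 25  1  2  1  9 22  2  2  1  2  1  1  1  0  0  2  2
260  1  0  2  1  0  1  2  2  2  2  1  1  2  1  1  2  1  2  2  2  2  1  2  2  2  2  2  2  1  1  1  1  0  0  1
pan top [(196, [140.0, 188.0]), (165, [132.0, 201.0]), (311, [140.0, 213.0])]
pan scene [(786, [434.0, 227.0]), (50, [395.0, 247.0])]
```

The scoop stands level on the mat, with its bar at rows 155–237 as predicted. The pan blobs (196, 165 and 311 px, with about 177 px per stopper) match four stoppers. Handing in.

```bash
python3 -c "
from bench import robot
print(robot.hand_in())"
```

```text
the job is handed in; nothing more can be done
None
```

The job is handed in, at about 58 s of the 72 s allowed: four stoppers are in the pan and the other two were left in the tray. The scoop stands empty and upright on the mat, about 22 mm off its middle, and is released. The hand-in returned no verdict, and I did not re-check the two stoppers in the tray or the bystanders at the end.

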